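Load the hub bonding carousel

TASK

Load every flanged hub on the bench into the bonding carousel: turn the dial by its knob until the station whose spigot fits faces the open loading side, and seat the hub there flange down and fully home on the spigot; if two hubs have the same size, seat the second on top of the first. When all are in, turn the dial so that its blank place is at the loading point. Leave the tape, the bottle and the screwdriver alone.

Things in the scene. Friction and masses are not known exactly. Their poses are not given: they have to be found in the camera images.
- hub_large1 (a point): large grey hub, one of two alike (may be absent), flange down on the bench. Going up: flange 96 mm across, 6 thick; round body 62 mm across to 40 mm; chamfered boss 44 mm across to 56 mm. Blind bore in the underside 47 mm across, 22 deep, fits the large spigot or the other large hub's boss. Point: on its axis, 28 mm above the underside; z along the axis to the boss. About 260 g
- hub_large2 (a point): large grey hub, one of two alike (may be absent), flange down on the bench. Going up: flange 96 mm across, 6 thick; round body 62 mm across to 40 mm; chamfered boss 44 mm across to 56 mm. Blind bore in the underside 47 mm across, 22 deep, fits the large spigot or the other large hub's boss. Point: on its axis, 28 mm above the underside; z along the axis to the boss. About 260 g
- hub_medium1 (a point): medium grey hub, one of two alike (may be absent), flange down on the bench. Going up: flange 84 mm across, 6 thick; round body 50 mm across to 40 mm; chamfered boss 32 mm across to 56 mm. Blind bore in the underside 35 mm across, 22 deep, fits the medium spigot or the other medium hub's boss. Point: on its axis, 28 mm above the underside; z along the axis to the boss. About 190 g
- hub_medium2 (a point): medium grey hub, one of two alike (may be absent), flange down on the bench. Going up: flange 84 mm across, 6 thick; round body 50 mm across to 40 mm; chamfered boss 32 mm across to 56 mm. Blind bore in the underside 35 mm across, 22 deep, fits the medium spigot or the other medium hub's boss. Point: on its axis, 28 mm above the underside; z along the axis to the boss. About 190 g
- hub_small1 (a point): small grey hub, one of two alike (may be absent), flange down on the bench. Going up: flange 72 mm across, 6 thick; round body 38 mm across to 40 mm; chamfered boss 20 mm across to 56 mm. Blind bore in the underside 23 mm across, 22 deep, fits the small spigot or the other small hub's boss. Point: on its axis, 28 mm above the underside; z along the axis to the boss. About 130 g
- hub_small2 (a point): small grey hub, one of two alike (may be absent), flange down on the bench. Going up: flange 72 mm across, 6 thick; round body 38 mm across to 40 mm; chamfered boss 20 mm across to 56 mm. Blind bore in the underside 23 mm across, 22 deep, fits the small spigot or the other small hub's boss. Point: on its axis, 28 mm above the underside; z along the axis to the boss. About 130 g
- seat_large (a point): the large station of the dial: a point on the dial's flat top face (35 mm above the bench), on the axis of its fixed brass centring spigot, which is 44 mm across, 16 mm tall and chamfered. 115 mm from the dial's axis. A first hub seated there has its centre 28 mm above this point, a second one on top of it 68 mm above
- seat_medium (a point): the medium station of the dial: a point on the dial's flat top face (35 mm above the bench), on the axis of its fixed brass centring spigot, which is 32 mm across, 16 mm tall and chamfered. 115 mm from the dial's axis. A first hub seated there has its centre 28 mm above this point, a second one on top of it 68 mm above
- seat_small (a point): the small station of the dial: a point on the dial's flat top face (35 mm above the bench), on the axis of its fixed brass centring spigot, which is 20 mm across, 16 mm tall and chamfered. 115 mm from the dial's axis. A first hub seated there has its centre 28 mm above this point, a second one on top of it 68 mm above
- blank_place (a point): the fourth place of the dial, flat with no spigot: a point on the dial's top face 115 mm from its axis. Going counter-clockwise seen from above, the places are blank, large, medium, small, 90 degrees apart
- loading_point (a point): fixed point of the jig at the height of the dial's top face, 115 mm from the dial's axis, in the middle of the open side that the wire guard does not cover (a small white diamond on the base marks that side). Only the place of the dial that is at this point can be loaded from above
- jig: grey base 360 by 380 mm, 20 high; origin under the dial's axis, -x towards the loading point. The dial is 326 mm across. Guard: flat grille of thin steel rods (gaps 45 to 60 mm) from x = -35 mm over all the rest of the dial, 146 to 152 mm above the bench, on thin posts; two black lamp bars along its sides, tops at 172 mm. A stack of two hubs is at most 131 mm above the bench and passes under it
- knob_grip (a point): knob of the dial, above the wire guard: a straight black bar 74 mm long, 22 mm wide and 34 mm tall (underside 164 mm, top 198 mm above the bench), fixed to the dial. The point is on the axis, 14 mm below its top. Its x axis lies along the bar; the end with the white line (-x) points to the blank place. Grip it across the 22 mm
- dial (a joint): angle of the dial in rad, counter-clockwise from above positive, without stops (may wind past a turn); 0 when the blank place is at the loading point. It turns stiffly (about 0.25 N m) and stays where it is left
- tape: roll of black tape lying flat, 100 mm across, 45 mm high; bystander, origin under its centre
- glue: white bottle 50 mm across, 130 mm tall; bystander, origin under its centre
- driver: screwdriver with an orange handle, 190 mm long, lying on the bench; bystander
Not all that is in view belongs to the job. What is shaped like the part that bears hub_small2 but orange is not meant.

How it is judged:
By the outcome, as a careful person would: the job done as asked, in the order asked, and still so for the second after the job is handed in, with the robot touching nothing.
Of large1, large2, medium1, medium2, small1, small2 only 3 to 5 are there at a start; the rules pass over those that are not, and their reading is None.
At some moment in a run one of large1, large2, medium1, medium2, small1, small2 may be knocked a few centimetres aside while the robot is not near it.
It also fails if it takes over 210 s, if anything falls off the work surface, if the arm or the gripper's body presses on something with over 40 N, if the wrist force passes 120 N, or if a joint passes its speed limit or range.

ROBOT

A 7-joint arm with a two-finger parallel gripper is mounted at the origin on the work surface. World frame = base frame: x ahead of the robot, y to its left, z up, the work surface at z = 0. Lengths are in m, angles in rad, forces in N, time in s.
With the tool pointing down it reaches from about 0.4 to 0.85 m from the base axis. Payload 10.4 kg.
Tool frame: the origin (TCP) lies midway between the tips of the shut fingers; the grasp point (between the pads) lies 19 mm behind it; z points along the fingers, x is the direction in which the jaws open and shut, and the axes are right-handed (so a half turn about z gives the same grasp; the last joint's range is limited). The gripper opens to 85 mm and grips with 20 to 120 N. Pads are 22 mm wide; open, the fingers measure 114 mm over their backs; the gripper's body (76 mm by 85 mm) begins 54 mm behind the grasp point. The pads swing forward as they close: fully open they stand 13 mm farther back than shut.
Start: joints at [-1.264, 0.332, -0.065, 1.46, 0.022, 1.35, -0.088], TCP at [0.202, 0.591, 0.231] pointing down, gripper open.
Joint ranges: [-2.6, 2.6], [-0.5, 2.12], [-1.47, 1.34], [0.16, 2.42], [-1.27, 4.41], [0.06, 2.06], [-2.6, 2.6]. Speed limits (rad/s): [2.22, 2.22, 2.79, 2.79, 3.14, 3.14, 3.14].

INTERFACE

Orientations are given as a unit quaternion [x, y, z, w].
In Python, from workcell import telemetry, eyes, order gives the robot as it stands.
- The arm moves only by the tool servo_tool, never from a script. Its argument "deltas" is a list of rows, each a list of 3 entries, a list of its own where there are three numbers: the shift along the tool's x, y, z in cm, then the turn about the tool's z in rad, then the finger opening in cm, from 0 to 8.54. A call has 1 to 12 rows; each row shifts and turns the pose as measured when the row begins, along the tool's axes as they then stand; what a row does not reach is not made up. A row lasts 1/12 s, in which the tool goes at most 41.7 mm and 7.16 degrees, less where a joint would pass 70% of its speed; a pose out of reach is approached as far as the arm can. A call is refused whole if a number of a shift passes 4.17 or a number of a turn 0.125, either way. A call with a gripper value outside its range is refused whole. The fingers move at their own pace and stop on an object; "force" is the grip in N (left out, the last holds). Time passes only in rows, so rows that do not move let the fingers close. It gives the time, the measured TCP pose, the force and the opening at its end, in the units of the state.
- telemetry.get_obs(): the state, without advancing time (a new reading comes with each control period).
- eyes.camera(name): name is "scene" or "top"; returns (picture, depth): 384x512x3 uint8, blue, green, red; 384x512 float32, m along the optical axis (not along the pixel's ray), 0 where there is no reading.
- eyes.calibration(name): a dict with "fx", "fy", "cx", "cy" (pixels), "rvec" (rotation vector, rad) and "tvec" (3), from world to camera coordinates, as OpenCV has them. Camera axes: x right, y down, z forward; pixel columns grow to the right and rows downward; lengths in m; the calibration is good to about 2 mm. A picture is of the moment at which its call begins. calibration takes no time and is no camera call.
- order.hand_in(): hands the job in, once; it reports no verdict.
The state is a dict: "clock": time; "joint_pos": joint angles; "joint_velocities": joint speeds; "tau": joint torques, N m; "position": TCP position; "ee_rot": TCP orientation; "ft_force": force on the tool from outside, world axes, zero at the start; "torque": the same for the moment, N m; "grip_width": opening from 0.0 (shut) to 1.0 (fully open).
Only numpy, scipy, OpenCV 4.12 (cv2) and the standard library are available. Lean on these libraries where they do the work, as an engineer would, in place of code of your own. Each camera call takes 0.05 s, during which the arm holds its last target. There are 200 camera calls.

## Working session

There is one attempt and no reset: what is moved stays moved. The work goes in short steps, Python scripts to look and compute and a tool call to move; the robot and the scene stay as the last step left them, time stands still between calls to the robot, and variables do not carry over. Pictures are saved under pics/ and viewed, about 12 in all and at most 16, crops included, and the job is handed in when it is done.

Besides the shell and the picture viewer there is one more tool, called after "Request:" by a JSON object that holds its "api" and its "payload", one argument or row to a line. servo_tool: Moves the arm, as the interface text tells. Its arguments: {"type":"object","properties":{"deltas":{"type":"array"},"force":{"type":"number"}},"required":["deltas"]}

```bash
ls; mkdir -p pics
cat > h.py <<'E'
import numpy as np, cv2
from workcell import telemetry, eyes, order
def cam(name):
    im,d=eyes.camera(name); c=eyes.calibration(name)
    R,_=cv2.Rodrigues(np.array(c["rvec"],float)); t=np.array(c["tvec"],float).ravel()
    v,u=np.mgrid[:d.shape[0],:d.shape[1]]
    P=np.stack([(u-c["cx"])/c["fx"]*d,(v-c["cy"])/c["fy"]*d,d],-1)
    W=(P-t)@R; W[d==0]=np.nan
    return im,d,W,(c,R,t)
def st():
    o=telemetry.get_obs(); 
    print({k:np.round(o[k],3).tolist() for k in("clock","joint_pos","position","ee_rot","ft_force","grip_width")}); return o
E
python3 - <<'E'
from h import *
st()
for n in("scene","top"):
    im,d,W,(c,R,t)=cam(n); cv2.imwrite(f"pics/{n}0.png",im); np.savez(f"{n}0.npz",im=im,W=W)
    print(n,(-R.T@t).round(3),c["fx"])
E
```

```text
pics
{'clock': 0.0, 'joint_pos': [-1.264, 0.333, -0.065, 1.461, 0.022, 1.35, -0.089], 'position': [0.202, 0.591, 0.231], 'ee_rot': [0.814, 0.581, -0.001, 0.0], 'ft_force': [0.539, -0.88, -0.029], 'grip_width': 0.997}
scene [1.2   0.03  1.061] 390.69006559307286
top [0.438 0.109 1.528] 411.8780438969979
```

View pics/scene0.png

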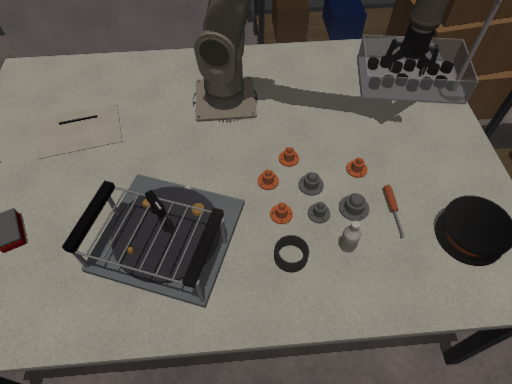

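View pics/top0.png

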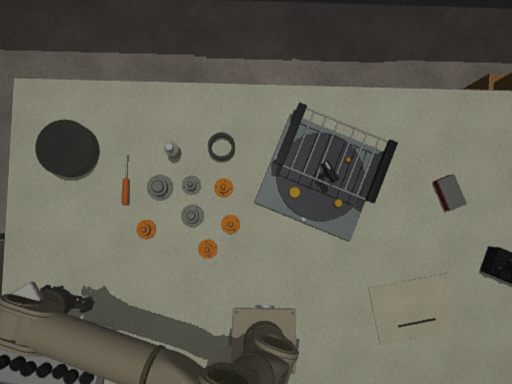

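The scene shows three grey hubs (top image about (160,187), (191,185) and (192,215)) and four orange decoys. It also shows the jig around (322,172), the tape at (221,147), the bottle at (172,150) and the driver at (126,180). Next I measure the grey hubs and the jig.

```bash
cat >> h.py <<'E'
def hubs(W,im):
    """grey/orange things of hub height on the bench: centre from flange/boss points"""
    z=W[...,2]; hsv=cv2.cvtColor(im,cv2.COLOR_BGR2HSV)
    m=((z>0.004)&(z<0.075)&(W[...,0]>0.2)&(W[...,0]<0.95)).astype(np.uint8)
    n,l,s,_=cv2.connectedComponentsWithStats(m)
    out=[]
    for i in range(1,n):
        if not 60<s[i,4]<2500: continue
        q=l==i; P=W[q]; top=P[P[:,2]>0.045]; b=P[(P[:,2]>0.034)&(P[:,2]<.045)]
        r=lambda A:(cv2.minEnclosingCircle(A[:,:2].astype(np.float32)) if len(A)>3 else None)
        f=lambda c:None if c is None else (np.round(c[0],4).tolist(),round(c[1]*2000))
        print(s[i,:5].tolist(),"sat",int(np.median(hsv[...,1][q])),"zmax",round(P[:,2].max(),3),"all",f(r(P)),"top",f(r(top)),"top mean",top[:,:2].mean(0).round(4) if len(top) else None,"rim",f(r(b)))
E
python3 - <<'E'
from h import *
for n in("top","scene"):
    D=np.load(n+"0.npz"); print(n); hubs(D["W"],D["im"])
D=np.load("top0.npz");W=D["W"];im=D["im"];z=W[...,2]
hsv=cv2.cvtColor(im,cv2.COLOR_BGR2HSV)
box=np.zeros(z.shape,bool);box[95:245,250:400]=1
# knob top, lamp bars
k=box&(z>.185)&(z<.21);print("knob",k.sum(),W[k].mean(0).round(4),cv2.minAreaRect(W[k][:,:2].astype(np.float32)), cv2.boundingRect(k.astype(np.uint8)))
l=box&(z>.16)&(z<.182)
n,lab,s,c=cv2.connectedComponentsWithStats(l.astype(np.uint8))
for i in range(1,n):
    if s[i,4]>60: print("bar",cv2.minAreaRect(W[lab==i][:,:2].astype(np.float32)),s[i,4])
b=box&(z>.012)&(z<.026);print("base",cv2.minAreaRect(W[b][:,:2].astype(np.float32)))
g=box&(hsv[...,1]>130)&(hsv[...,2]>90);n,lab,s,c=cv2.connectedComponentsWithStats(g.astype(np.uint8))
for i in range(1,n):
    if s[i,4]>8: print("brass",s[i],W[lab==i].mean(0).round(4), W[lab==i][:,2].max())
dd=box&(z>.028)&(z<.042);print("dial",cv2.minEnclosingCircle(W[dd][:,:2].astype(np.float32)))
cv2.imwrite("pics/c1.png",cv2.resize(im[95:250,110:410],None,fx=2.66,fy=2.66,interpolation=cv2.INTER_CUBIC))
E
```

```text
top
[461, 102, 16, 17, 63] sat 33 zmax 0.014 all ([0.8691, -0.7692], 69) top None top mean None rim None
[34, 118, 70, 62, 1554] sat 28 zmax 0.075 all ([0.694, 0.7304], 268) top ([0.6787, 0.7226], 205) top mean [0.6805 0.7151] rim None
[284, 118, 25, 50, 393] sat 13 zmax 0.045 all ([0.729, -0.1011], 198) top None top mean None rim ([0.6908, -0.0941], 122)
[292, 119, 30, 54, 599] sat 12 zmax 0.049 all ([0.719, -0.1512], 216) top None top mean [ 0.7237 -0.1356] rim ([0.6935, -0.1402], 161)
[304, 127, 30, 51, 601] sat 13 zmax 0.046 all ([0.6954, -0.193], 204) top None top mean [ 0.6364 -0.1724] rim ([0.683, -0.1853], 175)
[323, 129, 27, 44, 554] sat 13 zmax 0.046 all ([0.7007, -0.2654], 170) top None top mean [ 0.6526 -0.2497] rim ([0.6854, -0.2481], 137)
[204, 132, 36, 31, 423] sat 30 zmax 0.055 all ([0.7058, 0.168], 134) top ([0.7024, 0.1689], 100) top mean [0.7013 0.1682] rim ([0.7039, 0.1691], 101)
[333, 137, 29, 53, 584] sat 13 zmax 0.058 all ([0.6567, -0.2985], 207) top ([0.6655, -0.2972], 29) top mean [ 0.6615 -0.2934] rim ([0.637, -0.2907], 166)
[346, 143, 29, 52, 592] sat 14 zm
[... 4730 characters left out ...]
126, 0.022993579506874084), 32.004005432128906) (322, 161, 17, 22)
bar ((0.7262383699417114, -0.068097785115242), (0.030070330947637558, 0.2206452637910843), 68.79082489013672) 588
bar ((0.6081167459487915, -0.3760344088077545), (0.03185173496603966, 0.2220456898212433), 68.93888854980469) 628
base ((0.6134119033813477, -0.21772724390029907), (0.5193271636962891, 0.5295239090919495), 1.5930931568145752)
brass [346 157   4   5  15] [ 0.6631 -0.2933  0.0509] 0.05758516887850308
brass [289 187  11  11  95] [ 0.5402 -0.0993  0.0515] 0.058409445495275034
brass [335 199   7   8  46] [ 0.5048 -0.2579  0.0517] 0.05845103220166632
dial ((0.6072537899017334, -0.19769059121608734), 0.23909778892993927)
```

View pics/c1.png

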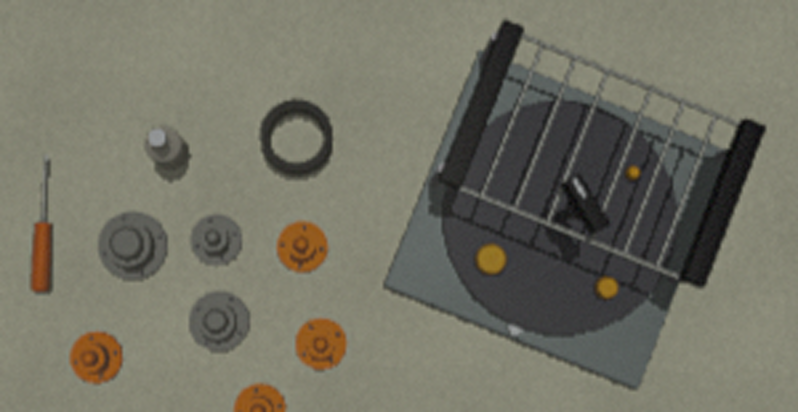

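The three grey hubs are large (0.551, 0.393), small (0.562, 0.278) and medium (0.450, 0.270), which agree within 2 mm across both cameras. The dial axis is at (0.600, -0.196), the loading direction is 158.8°, and the blank is at 33°. I turn the knob +37° first to bring the large station round.

Request:
{"api": "servo_tool", "payload": {
  "deltas": [
    [[-2.8,2.87,0],0,5],
    [[-2.8,2.87,0],0,5],
    [[-2.8,2.87,0],0,5],
    [[-2.8,2.87,0],0,5],
    [[-2.8,2.87,0],0,5],
    [[-2.8,2.87,0],0,5],
    [[-2.8,2.87,0],0,5],
    [[-2.8,2.87,0],0,5],
    [[-2.8,2.87,0],0,5],
    [[-2.8,2.87,0],0,5],
    [[-2.8,2.87,0],0,5],
    [[-2.8,2.87,0],0,5]
  ],
  "force": 60
}}

```text
clock: 1.1
position: [0.4195, 0.1509, 0.2245]
ee_rot: [0.809, 0.588, -0.005, -0.001]
ft_force: [2.2, 0.8, -0.4]
grip_width: 0.583
```

```bash
cat >> h.py <<'E'
from scipy.spatial.transform import Rotation as Ro
def plan(tx,ty,tz,yaw,step=.04,o=None):
    """tool-frame shift (cm) to target with present axes, turn (rad, any half turn) and rows needed"""
    o=o or telemetry.get_obs(); Rm=Ro.from_quat(o["ee_rot"]).as_matrix(); p=np.array(o["position"])
    y0=np.degrees(np.arctan2(Rm[1,0],Rm[0,0]))
    d=Rm.T@(np.array([tx,ty,tz])-p)*100
    print("clock %.2f pos %s yaw %.1f tilt %s j7 %.2f F %s grip %.3f"%(o["clock"],p.round(4),y0,Rm[:2,2].round(4),o["joint_pos"][6],np.round(o["ft_force"],1),o["grip_width"]))
    for e in (yaw,yaw+180,yaw-180):
        t=(e-y0+180)%360-180
        if abs(t)<=100: print("shift cm",d.round(2),"turn rad tool z %.3f"%(-np.radians(t)),"target yaw",e)
E
python3 -c "
from h import *
plan(.6,-.196,.23,-58)"
```

```text
clock 1.10 pos [0.4195 0.1509 0.2245] yaw 72.0 tilt [-0.0087 -0.0043] j7 0.79 F [ 2.2  0.8 -0.4] grip 0.583
shift cm [-27.41  27.89  -0.56] turn rad tool z -0.873 target yaw 122
shift cm [-27.41  27.89  -0.56] turn rad tool z -0.873 target yaw -238
```

Request:
{"api": "servo_tool", "payload": {
  "deltas": [
    [[-2.74,2.8,-0.05],0,5],
    [[-2.74,2.8,-0.05],0,5],
    [[-2.74,2.8,-0.05],0,5],
    [[-2.74,2.8,-0.05],0,5],
    [[-2.74,2.8,-0.05],0,5],
    [[-2.74,2.8,-0.05],0,5],
    [[-2.74,2.8,-0.05],0,5],
    [[-2.74,2.8,-0.05],0,5],
    [[-2.74,2.8,-0.05],0,5],
    [[-2,2,-0.05],0,5],
    [[0,0,0],0.124,5],
    [[0,0,0],0.124,5]
  ]
}}

```text
clock: 2.1
position: [0.5996, -0.2158, 0.2268]
ee_rot: [0.877, 0.48, -0.007, 0.001]
ft_force: [0.5, 0.0, -0.2]
grip_width: 0.583
```

Request:
{"api": "servo_tool", "payload": {
  "deltas": [
    [[0,0,0],0.124,5],
    [[0,0,0],0.124,5],
    [[0,0,0],0.124,5],
    [[0,0,0],0.124,5],
    [[0,0,0],0.124,5],
    [[0,0,0],0.124,5],
    [[0,0,0],0.124,5],
    [[0,0,0],0.124,5],
    [[0,0,0],0.124,5],
    [[0,0,0],0.124,5],
    [[0,0,0],0.124,5],
    [[0,0,0],0.124,5]
  ]
}}

```text
clock: 3.1
position: [0.5969, -0.217, 0.2212]
ee_rot: [0.969, -0.246, -0.009, 0.006]
ft_force: [-0.7, 0.0, 0.1]
grip_width: 0.592
```

Request:
{"api": "servo_tool", "payload": {
  "deltas": [
    [[0,0,0],0.124,5],
    [[0,0,0],0.124,5],
    [[0,0,0],0.124,5],
    [[0,0,0],0,5]
  ]
}}

```text
clock: 3.43
position: [0.5965, -0.2159, 0.2194]
ee_rot: [0.905, -0.425, -0.009, 0.008]
ft_force: [0.1, -0.6, 0.3]
grip_width: 0.585
```

```bash
python3 -c "
from h import *
plan(.6,-.196,.165,-58)"
```

```text
clock 3.43 pos [ 0.5965 -0.2159  0.2194] yaw -50.3 tilt [-0.0232 -0.0072] j7 -0.23 F [ 0.1 -0.6  0.3] grip 0.585
shift cm [-1.26 -1.66  5.42] turn rad tool z 0.135 target yaw -58
```

Request:
{"api": "servo_tool", "payload": {
  "deltas": [
    [[-1.26,-1.66,0],0.1,5],
    [[0,0,0],0.04,5],
    [[0,0,0],0,5]
  ]
}}

```text
clock: 3.68
position: [0.6006, -0.1955, 0.2183]
ee_rot: [0.874, -0.485, -0.009, 0.01]
ft_force: [-0.5, -0.7, 0.2]
grip_width: 0.585
```

```bash
python3 -c "
from h import *
plan(.6,-.196,.165,-58)
im,d,W,_=cam('scene'); cv2.imwrite('pics/s1.png',cv2.resize(im[130:310,60:260],None,fx=3,fy=3,interpolation=cv2.INTER_CUBIC))"
```

```text
clock 3.68 pos [ 0.6006 -0.1955  0.2183] yaw -58.0 tilt [-0.0252 -0.0078] j7 -0.39 F [-0.5 -0.7  0.2] grip 0.585
shift cm [ 0.04 -0.06  5.33] turn rad tool z -0.001 target yaw -58
```

View pics/s1.png

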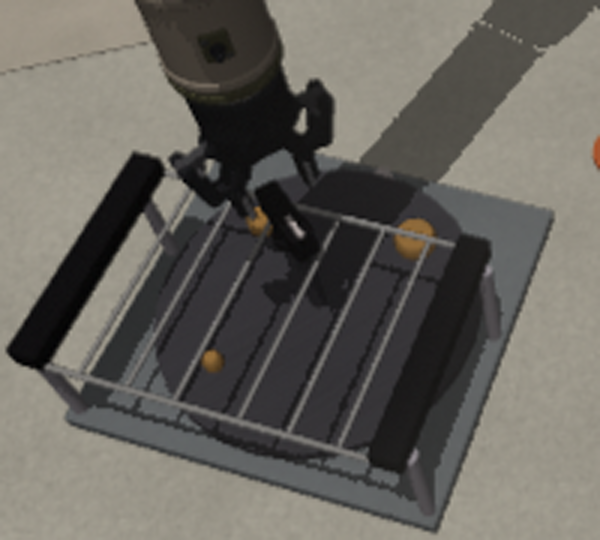

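The gripper straddles the bar, with the knob at about (285,225) in the crop between the fingers. I descend and close on it.

Request:
{"api": "servo_tool", "payload": {
  "deltas": [
    [[0,0,1.8],0,5],
    [[0,0,1.8],0,5],
    [[0,0,1.5],0,5],
    [[0,0,-0.05],0,0],
    [[0,0,-0.05],0,0],
    [[0,0,-0.05],0,0],
    [[0,0,-0.05],0,0],
    [[0,0,-0.05],0,0],
    [[0,0,-0.05],0,0]
  ],
  "force": 80
}}

```text
clock: 4.48
position: [0.6003, -0.197, 0.1675]
ee_rot: [0.881, -0.473, -0.008, 0.009]
ft_force: [4.3, -2.2, -14.8]
grip_width: 0.243
```

```bash
python3 -c "
from h import *
plan(.6,-.196,.165,-58)"
```

```text
clock 4.48 pos [ 0.6003 -0.197   0.1675] yaw -56.5 tilt [-0.0234 -0.0087] j7 -0.34 F [  4.3  -2.2 -14.8] grip 0.243
shift cm [-0.1  -0.03  0.25] turn rad tool z 0.027 target yaw -58
```

Request:
{"api": "servo_tool", "payload": {
  "deltas": [
    [[0,0,0],-0.124,0],
    [[0,0,0],-0.124,0],
    [[0,0,0],-0.124,0],
    [[0,0,0],-0.124,0],
    [[0,0,0],-0.124,0],
    [[0,0,0],0,0]
  ]
}}

```text
clock: 4.98
position: [0.5996, -0.1965, 0.1675]
ee_rot: [0.985, -0.174, -0.012, 0.006]
ft_force: [0.7, -0.3, -12.5]
grip_width: 0.246
```

```bash
cat >> h.py <<'E'
def dial():
    im,d,W,_=cam("top"); hsv=cv2.cvtColor(im,cv2.COLOR_BGR2HSV)
    g=((hsv[...,1]>130)&(hsv[...,2]>90)&(np.hypot(W[...,0]-.6,W[...,1]+.196)<.15)&(W[...,2]>.04)).astype(np.uint8)
    n,lab,s,c=cv2.connectedComponentsWithStats(g)
    for i in range(1,n):
        if s[i,4]>8:
            m=W[lab==i]; x,y=m[:,:2].mean(0)
            print("brass",s[i,4],m.mean(0).round(4),"r %.4f ang %.1f"%(np.hypot(x-.6,y+.196),np.degrees(np.arctan2(y+.196,x-.6))))
    z=W[...,2]; k=(np.hypot(W[...,0]-.6,W[...,1]+.196)<.05)&(z>.185)&(z<.205)
    if k.sum()>20: print("knob",k.sum(),cv2.minAreaRect(W[k][:,:2].astype(np.float32)))
    return im,W
E
python3 -c "
from h import *
plan(.6,-.196,.165,-21.2); dial()"
```

```text
clock 4.98 pos [ 0.5996 -0.1965  0.1675] yaw -20.0 tilt [-0.0253 -0.0081] j7 0.22 F [  0.7  -0.3 -12.5] grip 0.246
shift cm [ 0.03 -0.07  0.25] turn rad tool z 0.020 target yaw -21.2
brass 13 [ 0.7087 -0.2367  0.0522] r 0.1161 ang -20.5
knob 33 ((0.6098964810371399, -0.1683312952518463), (0.016688931733369827, 0.02073984593153), 73.00614166259766)
```

The dial is about 0.7° too far, so I nudge it back. Then I release, rise and head for the large hub.

Request:
{"api": "servo_tool", "payload": {
  "deltas": [
    [[0,0,0],0.013,0],
    [[0,0,0],0,0],
    [[0,0,0],0,5],
    [[0,0,0],0,5],
    [[0,0,0],0,5],
    [[0,0,0],0,5],
    [[0,0,-2],0,5],
    [[0,0,-2.5],0,5],
    [[0,0,-2.5],0,8.5],
    [[0,0,0],0,8.5]
  ]
}}

```text
clock: 5.87
position: [0.6015, -0.1976, 0.2444]
ee_rot: [0.981, -0.193, -0.011, 0.007]
ft_force: [1.0, -0.9, 1.2]
grip_width: 0.843
```

```bash
python3 -c "
from h import *
plan(.551,.3932,.23,-20); im,W=dial(); hubs(W,im)" | grep -v 'sat 1[2345]'
```

```text
clock 5.87 pos [ 0.6015 -0.1976  0.2444] yaw -22.2 tilt [-0.0239 -0.0098] j7 0.16 F [ 1.  -0.9  1.2] grip 0.843
shift cm [-26.98 -52.81   0.99] turn rad tool z -0.039 target yaw -20
brass 15 [ 0.7087 -0.2397  0.0511] r 0.1172 ang -21.9
knob 72 ((0.6075230836868286, -0.17659462988376617), (0.032822757959365845, 0.021236004307866096), 67.03551483154297)
[30, 117, 71, 64, 1549] sat 28 zmax 0.075 all ([0.6831, 0.7443], 264) top ([0.6806, 0.7217], 202) top mean [0.6781 0.7192] rim None
[204, 132, 32, 29, 413] sat 30 zmax 0.059 all ([0.7115, 0.1741], 136) top ([0.7031, 0.1691], 100) top mean [0.706  0.1693] rim ([0.7026, 0.1685], 100)
[163, 147, 21, 16, 89] sat 33 zmax 0.075 all ([0.6755, 0.3446], 82) top ([0.6757, 0.3385], 48) top mean [0.6664 0.3298] rim None
[213, 172, 23, 28, 288] sat 193 zmax 0.059 all ([0.5621, 0.1575], 106) top ([0.5533, 0.1591], 34) top mean [0.5523 0.1589] rim ([0.5539, 0.1587], 38)
[429, 172, 38, 40, 820] sat 16 zmax 0.055 all ([0.5498, -0.6857], 160) top ([0.55, -0.6739], 130) top mean [ 0.5471 -0.6774] rim ([0.5521, -0.679], 135)
[142, 174, 39, 30, 547] sat 19 
[... 444 characters left out ...]
0.4507, 0.2731], 93) top ([0.448, 0.2707], 46) top mean [0.4485 0.2703] rim ([0.4487, 0.2713], 49)
[220, 211, 20, 27, 288] sat 195 zmax 0.061 all ([0.4221, 0.1365], 100) top ([0.4196, 0.1273], 34) top mean [0.4185 0.1288] rim ([0.4201, 0.1301], 38)
[136, 218, 24, 22, 291] sat 189 zmax 0.063 all ([0.3972, 0.4323], 91) top ([0.3957, 0.4408], 34) top mean [0.3958 0.4381] rim ([0.3954, 0.4385], 39)
[197, 236, 22, 26, 288] sat 194 zmax 0.062 all ([0.3281, 0.215], 95) top ([0.3314, 0.2118], 32) top mean [0.3299 0.2122] rim ([0.3282, 0.2123], 37)
[480, 246, 32, 40, 781] sat 46 zmax 0.075 all ([0.2836, -0.8663], 159) top ([0.2923, -0.857], 136) top mean [ 0.2963 -0.8357] rim ([0.2889, -0.8646], 144)
```

Request:
{"api": "servo_tool", "payload": {
  "deltas": [
    [[-1.8,-3.52,0],0,8.5],
    [[-1.8,-3.52,0],0,8.5],
    [[-1.8,-3.52,0],0,8.5],
    [[-1.8,-3.52,0],0,8.5],
    [[-1.8,-3.52,0],0,8.5],
    [[-1.8,-3.52,0],0,8.5],
    [[-1.8,-3.52,0],0,8.5],
    [[-1.8,-3.52,0],0,8.5],
    [[-1.8,-3.52,0],0,8.5],
    [[-1.8,-3.52,0],0,8.5],
    [[-1.8,-3.52,0],0,8.5],
    [[-1.8,-3.52,0],0,8.5]
  ]
}}

```text
clock: 6.92
position: [0.5603, 0.2817, 0.2339]
ee_rot: [0.979, -0.206, -0.013, 0.008]
ft_force: [0.3, -0.6, -0.1]
grip_width: 0.998
```

Request:
{"api": "servo_tool", "payload": {
  "deltas": [
    [[-1.8,-3.52,0],0,8.5],
    [[-1.8,-3.52,0],0,8.5],
    [[0,0,0],0,8.5]
  ]
}}

```text
clock: 7.17
position: [0.5504, 0.375, 0.2297]
ee_rot: [0.98, -0.2, -0.015, 0.008]
ft_force: [-1.6, 0.9, -0.7]
grip_width: 0.991
```

```bash
python3 -c "
from h import *
plan(.5515,.393,.009,-22)"
```

```text
clock 7.17 pos [0.5504 0.375  0.2297] yaw -23.1 tilt [-0.0321 -0.0097] j7 -0.76 F [-1.6  0.9 -0.7] grip 0.991
shift cm [-0.04 -2.17 22.04] turn rad tool z -0.019 target yaw -22
```

Request:
{"api": "servo_tool", "payload": {
  "deltas": [
    [[0,-2.17,3],0,8.5],
    [[0,0,4],0,8.5],
    [[0,0,4],0,8.5],
    [[0,0,4],0,8.5]
  ]
}}

```text
clock: 7.5
position: [0.5573, 0.3991, 0.0832]
ee_rot: [0.98, -0.197, -0.01, 0.003]
ft_force: [-0.3, 0.4, -0.5]
grip_width: 0.999
```

```bash
python3 -c "
from h import *
plan(.5515,.393,.009,-22)"
```

```text
clock 7.50 pos [0.5573 0.3991 0.0832] yaw -22.7 tilt [-0.0206 -0.0019] j7 -0.72 F [-0.3  0.4 -0.5] grip 0.999
shift cm [-0.16  0.72  7.43] turn rad tool z -0.013 target yaw -22
```

Request:
{"api": "servo_tool", "payload": {
  "deltas": [
    [[-0.16,0.7,2],0,8.5],
    [[0,0,2.5],0,8.5],
    [[0,0,2],0,8.5],
    [[0,0,0.4],0,8.5]
  ]
}}

```text
clock: 7.83
position: [0.5452, 0.3892, -0.0004]
ee_rot: [0.98, -0.197, -0.014, 0.009]
ft_force: [-0.4, 0.1, -0.5]
grip_width: 0.995
```

```bash
python3 -c "
from h import *
plan(.5515,.393,.009,-22)
im,d,W,_=cam('scene'); cv2.imwrite('pics/s2.png',cv2.resize(im[120:280,260:440],None,fx=3,fy=3,interpolation=cv2.INTER_CUBIC))"
```

```text
clock 7.83 pos [ 5.452e-01  3.892e-01 -4.000e-04] yaw -22.8 tilt [-0.0314 -0.0117] j7 -0.68 F [-0.4  0.1 -0.5] grip 0.995
shift cm [ 0.41 -0.57 -0.96] turn rad tool z -0.014 target yaw -22
```

View pics/s2.png

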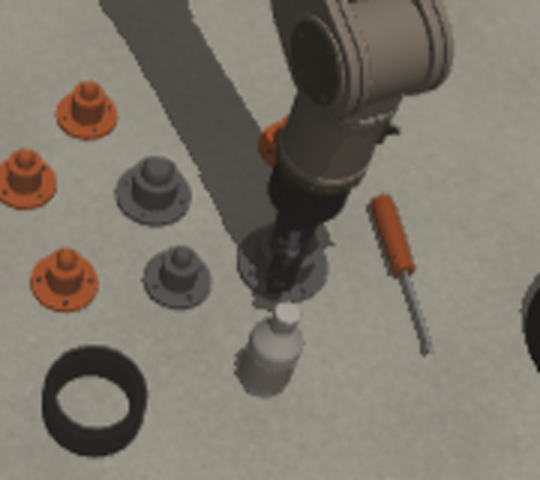

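The jaws straddle the large hub at crop (283,262), but the TCP is 1 cm too low. I correct that and then close.

Request:
{"api": "servo_tool", "payload": {
  "deltas": [
    [[0.2,-0.3,-0.6],0,8.5],
    [[0.1,-0.1,-0.2],0,8.5],
    [[0,0,0],0,8.5],
    [[0,0,0],0,8.5]
  ]
}}

```text
clock: 8.22
position: [0.5527, 0.3929, 0.0131]
ee_rot: [0.98, -0.198, -0.012, 0.007]
ft_force: [-0.6, -0.2, -0.4]
grip_width: 0.997
```

```bash
python3 -c "
from h import *
plan(.5515,.393,.009,-22)"
```

```text
clock 8.22 pos [0.5527 0.3929 0.0131] yaw -22.8 tilt [-0.0273 -0.0094] j7 -0.68 F [-0.6 -0.2 -0.4] grip 0.997
shift cm [-0.1   0.03  0.42] turn rad tool z -0.014 target yaw -22
```

Request:
{"api": "servo_tool", "payload": {
  "deltas": [
    [[-0.1,0,0.2],0,8.5],
    [[0,0,0],0,4],
    [[0,0,0],0,4],
    [[0,0,0],0,4],
    [[0,0,0],0,4],
    [[0,0,0],0,4]
  ],
  "force": 60
}}

```text
clock: 8.72
position: [0.5531, 0.3946, 0.0146]
ee_rot: [0.98, -0.198, -0.011, 0.005]
ft_force: [-0.5, 0.4, 0.2]
grip_width: 0.704
```

```bash
python3 -c "
from h import *
plan(.493,-.154,.16,-22)"
```

```text
clock 8.72 pos [0.5531 0.3946 0.0146] yaw -22.8 tilt [-0.0238 -0.0054] j7 -0.68 F [-0.5  0.4  0.2] grip 0.704
shift cm [ 15.43  53.11 -14.09] turn rad tool z -0.014 target yaw -22
```

Request:
{"api": "servo_tool", "payload": {
  "deltas": [
    [[0,0,-2],0,4],
    [[0,0,-4],0,4],
    [[0,0,-4],0,4],
    [[0.6,1.9,-3],0,4],
    [[1.1,3.8,0],0,4],
    [[1.1,3.8,0],0,4],
    [[1.1,3.8,0],0,4],
    [[1.1,3.8,0],0,4],
    [[1.1,3.8,0],0,4],
    [[1.1,3.8,0],0,4],
    [[1.1,3.8,0],0,4],
    [[1.1,3.8,0],0,4]
  ]
}}

```text
clock: 9.72
position: [0.5133, 0.0577, 0.1476]
ee_rot: [0.982, -0.189, -0.015, 0.006]
ft_force: [0.8, -1.0, -1.6]
grip_width: 0.701
```

Request:
{"api": "servo_tool", "payload": {
  "deltas": [
    [[1.1,3.8,0],0,4],
    [[1.1,3.8,0],0,4],
    [[0.9,3,0],0,4],
    [[0,1,0],0,4],
    [[0,0,0],0,4]
  ]
}}

```text
clock: 10.13
position: [0.4934, -0.0767, 0.1484]
ee_rot: [0.981, -0.195, -0.015, 0.005]
ft_force: [-0.5, 0.6, -1.7]
grip_width: 0.705
```

```bash
python3 -c "
from h import *
plan(.493,-.154,.08,-22); dial()
im,d,W,_=cam('scene'); cv2.imwrite('pics/s3.png',cv2.resize(im[110:290,90:290],None,fx=3,fy=3,interpolation=cv2.INTER_CUBIC))"
```

```text
clock 10.13 pos [ 0.4934 -0.0767  0.1484] yaw -22.5 tilt [-0.0317 -0.0041] j7 -0.10 F [-0.5  0.6 -1.7] grip 0.705
shift cm [3.11 7.05 6.87] turn rad tool z -0.009 target yaw -22
brass 14 [ 0.7083 -0.2392  0.0512] r 0.1166 ang -21.8
brass 39 [ 0.5601 -0.302   0.0515] r 0.1132 ang -110.6
knob 161 ((0.6003462076187134, -0.19566133618354797), (0.0732731744647026, 0.022544845938682556), 68.98648071289062)
```

View pics/s3.png

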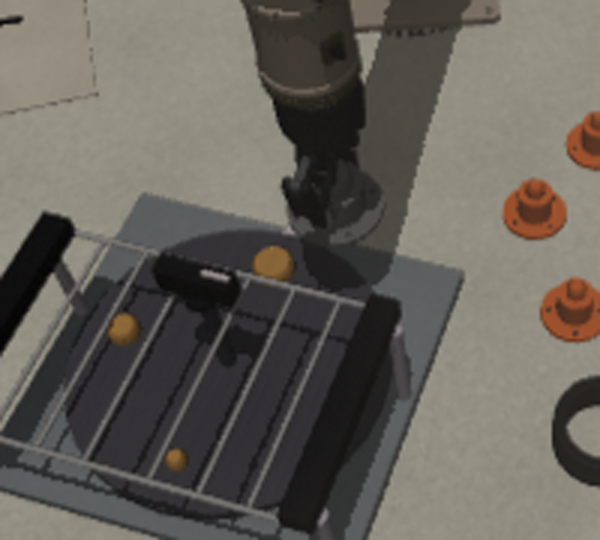

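The large spigot is at about (273,264) in the crop, at the open side. The hub hangs upright in the jaws at (340,205). I measure both.

```bash
cat >> h.py <<'E'
def plane(u,v,z,cal):
    c,R,t=cal; r=np.stack([(u-c["cx"])/c["fx"],(v-c["cy"])/c["fy"],np.ones(np.shape(u))],-1)@R; o=-R.T@t
    return o+r*((z-o[2])/r[...,2])[...,None]
def spig(name="scene",lo=.06,img=None):
    """brass tops seen by a camera, on plane z=.051"""
    im,d,W,cal=img or cam(name); hsv=cv2.cvtColor(im,cv2.COLOR_BGR2HSV)
    g=((hsv[...,1]>110)&(hsv[...,2]>70)&(np.hypot(W[...,0]-.6,W[...,1]+.196)<.15)&(W[...,2]>.044)).astype(np.uint8)
    n,lab,s,c=cv2.connectedComponentsWithStats(g)
    for i in range(1,n):
        if s[i,4]<8: continue
        v,u=np.nonzero(lab==i); P=plane(u.astype(float),v.astype(float),.051,cal)[:,:2].astype(np.float32)
        (x,y),r=cv2.minEnclosingCircle(P); m=P.mean(0)
        print(name,"brass n",s[i,4],"circ %.4f %.4f d %.1f mean %s ang %.1f r %.4f"%(x,y,2000*r,m.round(4),np.degrees(np.arctan2(m[1]+.196,m[0]-.6)),np.hypot(m[1]+.196,m[0]-.6)))
    return im,W,cal
E
python3 - <<'E'
from h import *
im,W,cal=spig("scene"); im2,W2,_=spig("top")
z=W[...,2]
for n,w in(("scene",W),("top",W2)):
    k=(np.hypot(w[...,0]-.4934,w[...,1]+.0767)<.065)&(w[...,2]>.122)&(w[...,2]<.147)
    P=w[k]; print(n,k.sum(),P.mean(0).round(4),P.min(0).round(3),P.max(0).round(3),cv2.minEnclosingCircle(P[:,:2].astype(np.float32)))
    h=np.histogram(P[:,2],bins=np.arange(.12,.150,.003)); print(h[0])
E
```

```text
scene brass n 121 circ 0.4989 -0.1524 d 44.6 mean [ 0.4973 -0.1523] ang 157.0 r 0.1116
scene brass n 69 circ 0.5614 -0.3015 d 32.3 mean [ 0.562 -0.301] ang -109.9 r 0.1117
scene brass n 33 circ 0.7104 -0.2379 d 19.5 mean [ 0.7104 -0.2382] ang -20.9 r 0.1182
top brass n 19 circ 0.7067 -0.2393 d 16.7 mean [ 0.7075 -0.2393] ang -21.9 r 0.1159
top brass n 44 circ 0.5599 -0.3033 d 27.7 mean [ 0.5595 -0.3026] ang -110.8 r 0.1140
scene 293 [ 0.516  -0.0668  0.1398] [ 0.457 -0.122  0.132] [ 0.544 -0.028  0.147] ((0.49548256397247314, -0.07396472245454788), 0.04915658012032509)
[  0   0   0   1   8  46 158  74   6]
top 103 [ 0.5004 -0.0391  0.141 ] [ 0.462 -0.059  0.134] [ 0.54  -0.028  0.146] ((0.5007526874542236, -0.04883343726396561), 0.04038964584469795)
[ 0  0  0  0  3 12 37 36 15]
```

Request:
{"api": "servo_tool", "payload": {
  "deltas": [
    [[1.6,3.4,0],0,4],
    [[1.6,3.4,1],0,4],
    [[0,0,2.5],0,4],
    [[0,0,1.8],0,4],
    [[0,0,0.5],0,4],
    [[0,0,0],0,4]
  ]
}}

```text
clock: 10.83
position: [0.5035, -0.1367, 0.0875]
ee_rot: [0.984, -0.18, -0.015, 0.005]
ft_force: [0.4, 0.3, -1.3]
grip_width: 0.703
```

```bash
cat >> h.py <<'E'
def flange(zf,name="scene",c0=None,d=None,save=None):
    """fit flange circle: points of camera near height zf (flange top) round the TCP"""
    o=telemetry.get_obs(); p=c0 if c0 is not None else o["position"]; im,dd,W,cal=cam(name)
    k=(np.hypot(W[...,0]-p[0],W[...,1]-p[1])<.07)&(abs(W[...,2]-zf)<.012)
    hsv=cv2.cvtColor(im,cv2.COLOR_BGR2HSV); k&=hsv[...,1]<110
    n,lab,s,_=cv2.connectedComponentsWithStats(k.astype(np.uint8)); i=1+np.argmax(s[1:,4])
    v,u=np.nonzero(lab==i); P=plane(u.astype(float),v.astype(float),zf,cal)[:,:2]
    hull=cv2.convexHull(P.astype(np.float32)); (x,y),r=cv2.minEnclosingCircle(P.astype(np.float32))
    print(name,"flange n",len(u),"circ %.4f %.4f d %.1f"%(x,y,2000*r),"z mean",W[lab==i][:,2].mean().round(4))
    if save: cv2.imwrite(save,cv2.resize(im[110:290,90:290],None,fx=3,fy=3,interpolation=cv2.INTER_CUBIC))
    return im,dd,W,cal
E
python3 - <<'E'
from h import *
plan(.493,-.154,.078,-22); z=telemetry.get_obs()["position"][2]
g=flange(z-.0146+.006,save="pics/s4.png"); spig(img=g); flange(z-.0146+.006,"top")
E
```

```text
clock 10.83 pos [ 0.5035 -0.1367  0.0875] yaw -20.7 tilt [-0.0309 -0.0038] j7 0.15 F [ 0.4  0.3 -1.3] grip 0.703
shift cm [-0.34  1.98  0.99] turn rad tool z 0.022 target yaw -22
scene flange n 181 circ 0.5051 -0.1190 d 87.0 z mean 0.08
scene brass n 70 circ 0.5617 -0.3010 d 33.0 mean [ 0.5619 -0.3009] ang -110.0 r 0.1117
scene brass n 32 circ 0.7104 -0.2379 d 19.5 mean [ 0.7102 -0.2383] ang -21.0 r 0.1180
top flange n 111 circ 0.5100 -0.1178 d 82.1 z mean 0.0813
```

View pics/s4.png

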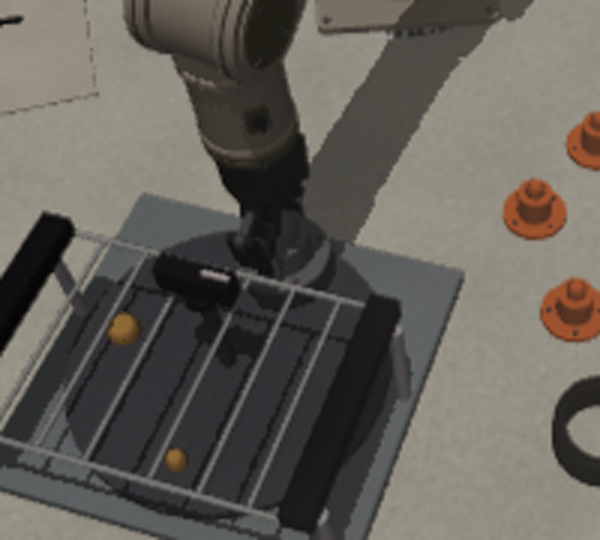

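Request:
{"api": "servo_tool", "payload": {
  "deltas": [
    [[-0.2,1.2,0.3],0.01,4],
    [[-0.1,0.6,0.2],0,4],
    [[0,0,0],0,4],
    [[0,0,0],0,4]
  ]
}}

```text
clock: 11.27
position: [0.4959, -0.1524, 0.0865]
ee_rot: [0.983, -0.183, -0.012, 0.004]
ft_force: [-0.4, 1.0, -3.0]
grip_width: 0.708
```

```bash
python3 -c "
from h import *
plan(.494,-.154,.073,-22)"
```

```text
clock 11.27 pos [ 0.4959 -0.1524  0.0865] yaw -21.1 tilt [-0.0251 -0.0032] j7 0.18 F [-0.4  1.  -3. ] grip 0.708
shift cm [-0.09  0.2   1.35] turn rad tool z 0.015 target yaw -22
```

Request:
{"api": "servo_tool", "payload": {
  "deltas": [
    [[-0.1,0.25,0.8],0.01,4],
    [[0,0,0.6],0,4],
    [[0,0,0.2],0,4],
    [[0,0,0],0,4]
  ]
}}

```text
clock: 11.6
position: [0.4939, -0.1543, 0.0696]
ee_rot: [0.982, -0.189, -0.011, 0.003]
ft_force: [-0.1, -0.3, -3.3]
grip_width: 0.705
```

Run:
```python
from h import *
plan(.494,-.154,.05,-22); z=telemetry.get_obs()["position"][2]
g=flange(z-.0146+.006); flange(z-.0146+.006,"top")
```

```text
clock 11.60 pos [ 0.4939 -0.1543  0.0696] yaw -21.8 tilt [-0.0233 -0.0023] j7 0.19 F [-0.1 -0.3 -3.3] grip 0.705
shift cm [ 0.03 -0.06  1.96] turn rad tool z 0.004 target yaw -22
scene flange n 147 circ 0.4934 -0.1287 d 77.1 z mean 0.0621
top flange n 128 circ 0.4987 -0.1404 d 87.7 z mean 0.0627
```

Position is within 0.5 mm of the target with no contact yet. I lower gently and watch the force.

Request:
{"api": "servo_tool", "payload": {
  "deltas": [
    [[0,0,0.5],0,4],
    [[0,0,0.4],0,4],
    [[0,0,0.2],0,4]
  ]
}}

```text
clock: 11.95
position: [0.4945, -0.154, 0.0587]
ee_rot: [0.982, -0.188, -0.011, 0.003]
ft_force: [-0.5, 2.2, -1.8]
grip_width: 0.7
```

Run:
```python
from h import *
plan(.494,-.154,.05,-22)
```

```text
clock 11.95 pos [ 0.4945 -0.154   0.0587] yaw -21.7 tilt [-0.0221 -0.0019] j7 0.20 F [-0.5  2.2 -1.8] grip 0.700
shift cm [-0.03  0.01  0.87] turn rad tool z 0.005 target yaw -22
```

Request:
{"api": "servo_tool", "payload": {
  "deltas": [
    [[0,0,0.5],0,4],
    [[0,0,0.4],0,4],
    [[0,0,0.3],0,4],
    [[0,0,0.2],0,4]
  ]
}}

```text
clock: 12.28
position: [0.4946, -0.1534, 0.0479]
ee_rot: [0.982, -0.188, -0.012, 0.0]
ft_force: [-12.4, 6.8, 24.3]
grip_width: 0.705
```

Run:
```python
from h import *
plan(.494,-.154,.05,-22)
```

```text
clock 12.28 pos [ 0.4946 -0.1534  0.0479] yaw -21.7 tilt [-0.0236  0.0043] j7 0.22 F [-12.4   6.8  24.3] grip 0.705
shift cm [-0.03  0.08 -0.21] turn rad tool z 0.005 target yaw -22
```

Home: TCP 0.048 with a 24 N reaction. I release, rise, and move over the knob, whose bar is at 69°, so the jaw yaw of -21° already suits.

Request:
{"api": "servo_tool", "payload": {
  "deltas": [
    [[0,0,0],0,8.5],
    [[0,0,0],0,8.5],
    [[0,0,0],0,8.5],
    [[0,0,0],0,8.5],
    [[0,0,-2],0,8.5],
    [[0,0,-4],0,8.5],
    [[0,0,-4],0,8.5],
    [[0,0,-4],0,5],
    [[0,0,-4],0,5],
    [[0,0,-2.5],0,5],
    [[0,0,0],0,5]
  ]
}}

```text
clock: 13.2
position: [0.4981, -0.1561, 0.2588]
ee_rot: [0.982, -0.19, -0.014, 0.003]
ft_force: [0.2, -0.8, 0.1]
grip_width: 0.586
```

Run:
```python
from h import *
plan(.6005,-.196,.23,-21.2); im,W=dial(); hubs(W,im)
```

```text
clock 13.20 pos [ 0.4981 -0.1561  0.2588] yaw -21.9 tilt [-0.0282  0.0003] j7 0.01 F [ 0.2 -0.8  0.1] grip 0.586
shift cm [11.06 -0.14  2.59] turn rad tool z -0.012 target yaw -21.2
brass 15 [ 0.7086 -0.2395  0.0518] r 0.1170 ang -21.9
knob 103 ((0.6041556000709534, -0.18550416827201843), (0.05167455971240997, 0.022112097591161728), 67.44457244873047)
[34, 116, 71, 64, 1637] sat 28 zmax 0.075 all ([0.6936, 0.7281], 273) top ([0.6817, 0.7211], 203) top mean [0.6778 0.7175] rim None
[284, 116, 26, 52, 404] sat 13 zmax 0.046 all ([0.7329, -0.114], 213) top None top mean [ 0.7252 -0.1138] rim ([0.6894, -0.1006], 123)
[292, 121, 30, 52, 592] sat 12 zmax 0.046 all ([0.7134, -0.1496], 204) top None top mean [ 0.6707 -0.1454] rim ([0.6918, -0.1436], 160)
[304, 124, 31, 54, 616] sat 13 zmax 0.046 all ([0.7048, -0.1949], 220) top None top mean [ 0.6734 -0.1808] rim ([0.6826, -0.1877], 174)
[202, 130, 35, 36, 447] sat 30 zmax 0.055 all ([0.7073, 0.1809], 142) top ([0.7027, 0.1693], 99) top mean [0.7036 0.168 ] rim ([0.7031, 0.1692], 101)
[322, 130, 28, 40, 569] sat 13 zmax 0.057 all ([0.7055, -
[... 1374 characters left out ...]
0.4518, 0.2766], 94) top ([0.4494, 0.2712], 49) top mean [0.4481 0.2708] rim ([0.4487, 0.2712], 50)
[135, 215, 25, 25, 312] sat 188 zmax 0.065 all ([0.4051, 0.4292], 105) top ([0.3957, 0.4396], 34) top mean [0.3953 0.4372] rim ([0.3957, 0.4375], 38)
[216, 214, 25, 22, 283] sat 196 zmax 0.066 all ([0.4128, 0.1396], 103) top ([0.4153, 0.1299], 31) top mean [0.4195 0.1304] rim ([0.4201, 0.13], 38)
[194, 237, 24, 23, 276] sat 194 zmax 0.06 all ([0.3308, 0.2163], 89) top ([0.3288, 0.2117], 37) top mean [0.3291 0.2116] rim ([0.3279, 0.2125], 37)
[480, 241, 32, 44, 782] sat 45 zmax 0.075 all ([0.2927, -0.8738], 169) top ([0.292, -0.8566], 136) top mean [ 0.2956 -0.835 ] rim ([0.2911, -0.8553], 136)
```

Request:
{"api": "servo_tool", "payload": {
  "deltas": [
    [[3.8,0,0],0,5],
    [[3.8,-0.05,0.5],0,5],
    [[2.8,-0.05,1],0,5],
    [[0,0,1],0,5],
    [[0,0,0],0,5]
  ]
}}

```text
clock: 13.67
position: [0.5927, -0.1863, 0.2228]
ee_rot: [0.983, -0.185, -0.016, -0.004]
ft_force: [-0.3, 0.2, -0.2]
grip_width: 0.583
```

Run:
```python
from h import *
plan(.6005,-.196,.165,-21.2)
```

```text
clock 13.67 pos [ 0.5927 -0.1863  0.2228] yaw -21.3 tilt [-0.0293  0.0142] j7 0.20 F [-0.3  0.2 -0.2] grip 0.583
shift cm [1.27 0.63 5.74] turn rad tool z -0.001 target yaw -21.2
```

Request:
{"api": "servo_tool", "payload": {
  "deltas": [
    [[1.1,0.55,0],0,5],
    [[0.1,0.05,1.5],0,5],
    [[0,0,2],0,5],
    [[0,0,1.2],0,5],
    [[0,0,0],0,0],
    [[0,0,0],0,0],
    [[0,0,0],0,0],
    [[0,0,0],0,0]
  ],
  "force": 80
}}

```text
clock: 14.33
position: [0.5992, -0.1971, 0.1711]
ee_rot: [0.982, -0.186, -0.014, -0.002]
ft_force: [-5.9, 1.3, -11.5]
grip_width: 0.242
```

Run:
```python
from h import *
plan(.6005,-.196,.165,-21.2)
```

```text
clock 14.33 pos [ 0.5992 -0.1971  0.1711] yaw -21.5 tilt [-0.0268  0.0096] j7 0.24 F [ -5.9   1.3 -11.5] grip 0.242
shift cm [ 0.1  -0.15  0.61] turn rad tool z -0.005 target yaw -21.2
```

Request:
{"api": "servo_tool", "payload": {
  "deltas": [
    [[0,0,0],0.124,0],
    [[0,0,0],0.124,0],
    [[0,0,0],0.124,0],
    [[0,0,0],0.124,0],
    [[0,0,0],0.124,0],
    [[0,0,0],0.124,0],
    [[0,0,0],0.124,0],
    [[0,0,0],0.124,0],
    [[0,0,0],0.124,0],
    [[0,0,0],0.124,0],
    [[0,0,0],0.124,0],
    [[0,0,0],0.03,0]
  ]
}}

```text
clock: 15.33
position: [0.5996, -0.1976, 0.1711]
ee_rot: [-0.626, 0.78, 0.007, -0.006]
ft_force: [2.7, -5.5, -10.9]
grip_width: 0.24
```

Run:
```python
from h import *
plan(.6005,-.196,.165,-111.2);dial();spig()
```

```text
clock 15.33 pos [ 0.5996 -0.1976  0.1711] yaw -102.5 tilt [-0.0188  0.0041] j7 -1.03 F [  2.7  -5.5 -10.9] grip 0.240
shift cm [-0.18 -0.07  0.61] turn rad tool z 0.152 target yaw -111.2
scene brass n 42 circ 0.4945 -0.1712 d 25.9 mean [ 0.4939 -0.171 ] ang 166.7 r 0.1090
scene brass n 28 circ 0.5788 -0.3067 d 19.8 mean [ 0.579  -0.3073] ang -100.7 r 0.1133
```

Request:
{"api": "servo_tool", "payload": {
  "deltas": [
    [[0,0,0],0.11,0],
    [[0,0,0],0.03,0],
    [[0,0,0],0,0],
    [[0,0,0],0,0]
  ]
}}

```text
clock: 15.77
position: [0.5996, -0.1976, 0.1711]
ee_rot: [-0.569, 0.822, 0.006, -0.006]
ft_force: [4.3, -4.5, -10.7]
grip_width: 0.241
```

Run:
```python
from h import *
plan(.6005,-.196,.165,-111.2);dial();spig()
```

```text
clock 15.77 pos [ 0.5996 -0.1976  0.1711] yaw -110.6 tilt [-0.0162  0.0039] j7 -1.16 F [  4.3  -4.5 -10.7] grip 0.241
shift cm [-0.18 -0.04  0.61] turn rad tool z 0.010 target yaw -111.2
scene brass n 45 circ 0.4980 -0.1542 d 28.2 mean [ 0.4987 -0.1557] ang 158.3 r 0.1091
scene brass n 29 circ 0.5634 -0.3023 d 20.5 mean [ 0.5637 -0.3023] ang -108.9 r 0.1123
```

Request:
{"api": "servo_tool", "payload": {
  "deltas": [
    [[0,0,0],0.008,0],
    [[0,0,0],0,5],
    [[0,0,0],0,5],
    [[0,0,0],0,5],
    [[0,0,-2],0,5],
    [[0,0,-3],0,5],
    [[0,0,-2],0,5],
    [[0,0,0],-0.124,5],
    [[0,0,0],-0.124,5],
    [[0,0,0],-0.124,5],
    [[0,0,0],-0.124,5],
    [[0,0,0],-0.124,5]
  ]
}}

```text
clock: 16.87
position: [0.6013, -0.1962, 0.2522]
ee_rot: [0.793, -0.609, -0.005, 0.001]
ft_force: [0.1, -0.3, -0.6]
grip_width: 0.59
```

Request:
{"api": "servo_tool", "payload": {
  "deltas": [
    [[0,0,0],-0.124,8],
    [[0,0,0],-0.124,8],
    [[0,0,0],-0.124,8],
    [[0,0,0],-0.124,8],
    [[0,0,0],-0.124,8],
    [[0,0,0],-0.124,8],
    [[0,0,0],-0.124,8],
    [[0,0,0],0,8]
  ]
}}

```text
clock: 17.53
position: [0.6014, -0.1964, 0.259]
ee_rot: [0.977, -0.212, -0.002, -0.002]
ft_force: [-0.4, 0.2, 0.6]
grip_width: 0.934
```

Run:
```python
from h import *
plan(.4495,.2708,.16,-22);im,W=dial();hubs(W,im)
```

```text
clock 17.53 pos [ 0.6014 -0.1964  0.259 ] yaw -24.5 tilt [-0.0027  0.0044] j7 0.11 F [-0.4  0.2  0.6] grip 0.934
shift cm [-33.16 -36.18  10.15] turn rad tool z -0.044 target yaw -22
knob 103 ((0.60102778673172, -0.19246907532215118), (0.016081931069493294, 0.0725708156824112), 68.74803161621094)
[36, 116, 66, 64, 1407] sat 28 zmax 0.075 all ([0.6859, 0.745], 280) top ([0.6804, 0.7213], 203) top mean [0.6778 0.7162] rim None
[284, 118, 25, 48, 321] sat 14 zmax 0.075 all ([0.729, -0.1071], 211) top ([0.6606, -0.0821], 68) top mean [ 0.6629 -0.0761] rim ([0.7079, -0.1005], 91)
[297, 118, 28, 55, 530] sat 13 zmax 0.075 all ([0.7208, -0.1603], 235) top ([0.6482, -0.1202], 70) top mean [ 0.641  -0.1215] rim ([0.6866, -0.1553], 156)
[304, 127, 30, 51, 600] sat 12 zmax 0.045 all ([0.6976, -0.1894], 204) top None top mean [ 0.6847 -0.1966] rim ([0.6844, -0.184], 176)
[207, 131, 41, 38, 432] sat 30 zmax 0.055 all ([0.6962, 0.1503], 157) top ([0.703, 0.1691], 99) top mean [0.7023 0.1687] rim ([0.7036, 0.1686], 100)
[317, 132, 33, 49, 430] sat 13 zmax 0.075 all ([0.6807, -0.2324], 201) top ([0.
[... 928 characters left out ...]
219, 214, 23, 22, 280] sat 196 zmax 0.065 all ([0.4174, 0.1284], 88) top ([0.4217, 0.1274], 33) top mean [0.4207 0.1295] rim ([0.4201, 0.1302], 38)
[135, 217, 21, 27, 292] sat 190 zmax 0.063 all ([0.3931, 0.4391], 96) top ([0.3959, 0.4389], 33) top mean [0.3964 0.4385] rim ([0.3963, 0.438], 38)
[346, 220, 17, 22, 76] sat 18 zmax 0.028 all ([0.4045, -0.3278], 95) top None top mean None rim None
[198, 238, 22, 22, 272] sat 194 zmax 0.062 all ([0.3277, 0.2073], 82) top ([0.3264, 0.2071], 28) top mean [0.3285 0.2106] rim ([0.3282, 0.2122], 37)
[479, 246, 33, 38, 775] sat 44 zmax 0.075 all ([0.287, -0.8678], 158) top ([0.2925, -0.8522], 134) top mean [ 0.2961 -0.835 ] rim ([0.2889, -0.8631], 144)
```

Request:
{"api": "servo_tool", "payload": {
  "deltas": [
    [[-2.7,-2.95,0],0,8],
    [[-2.7,-2.95,0],0,8],
    [[-2.7,-2.95,0],0,8],
    [[-2.7,-2.95,0],0,8],
    [[-2.7,-2.95,0],0,8],
    [[-2.7,-2.95,0],0,8],
    [[-2.7,-2.95,0],0,8],
    [[-2.7,-2.95,0],0,8],
    [[-2.7,-2.95,0],0,8],
    [[-2.7,-2.95,0],0,8],
    [[-2.7,-2.95,1],0,8],
    [[-2,-2.2,1],0,8]
  ]
}}

```text
clock: 18.58
position: [0.4703, 0.2608, 0.2436]
ee_rot: [0.966, -0.257, -0.002, -0.005]
ft_force: [0.9, 0.1, 0.8]
grip_width: 0.942
```

Request:
{"api": "servo_tool", "payload": {
  "deltas": [
    [[0,0,2],0,8],
    [[0,0,1],0,8]
  ]
}}

```text
clock: 18.75
position: [0.4673, 0.2697, 0.2128]
ee_rot: [0.967, -0.256, -0.003, -0.006]
ft_force: [-1.1, -1.0, -0.4]
grip_width: 0.934
```

Run:
```python
from h import *
plan(.4495,.271,.012,-22)
```

```text
clock 18.75 pos [0.4673 0.2697 0.2128] yaw -29.7 tilt [-0.002   0.0121] j7 -0.97 F [-1.1 -1.  -0.4] grip 0.934
shift cm [-1.46  0.96 20.08] turn rad tool z -0.134 target yaw -22
```

Request:
{"api": "servo_tool", "payload": {
  "deltas": [
    [[-1.2,0.8,2],0,8],
    [[-0.2,0.1,4],0,8],
    [[0,0,4],0,8],
    [[0,0,3],0,8],
    [[0,0,1.5],0,8],
    [[0,0,0],0,8],
    [[0,0,0],0,8]
  ]
}}

```text
clock: 19.33
position: [0.452, 0.2661, 0.0632]
ee_rot: [0.962, -0.271, -0.002, -0.006]
ft_force: [0.3, 0.1, 0.2]
grip_width: 0.935
```

Run:
```python
from h import *
plan(.4495,.271,.012,-22)
```

```text
clock 19.33 pos [0.452  0.2661 0.0632] yaw -31.5 tilt [-0.0004  0.0123] j7 -0.89 F [0.3 0.1 0.2] grip 0.935
shift cm [-0.44 -0.23  5.13] turn rad tool z -0.165 target yaw -22
```

Request:
{"api": "servo_tool", "payload": {
  "deltas": [
    [[-0.45,-0.25,1],0,8],
    [[0,0,2],0,8],
    [[0,0,1.4],0,8],
    [[0,0,0.3],0,8],
    [[0,0,0],0,8],
    [[0,0,0],0,8]
  ]
}}

```text
clock: 19.83
position: [0.454, 0.2745, 0.0209]
ee_rot: [0.961, -0.275, 0.001, -0.011]
ft_force: [-0.7, -0.3, -0.1]
grip_width: 0.936
```

Run:
```python
from h import *
plan(.4495,.271,.012,-22)
```

```text
clock 19.83 pos [0.454  0.2745 0.0209] yaw -31.9 tilt [0.0075 0.0208] j7 -0.85 F [-0.7 -0.3 -0.1] grip 0.936
shift cm [-0.19  0.56  0.88] turn rad tool z -0.173 target yaw -22
```

Request:
{"api": "servo_tool", "payload": {
  "deltas": [
    [[-0.15,0.4,0.6],0,8],
    [[0,0.1,0.2],0,8],
    [[0,0,0],0,8],
    [[0,0,0],0,8]
  ]
}}

```text
clock: 20.17
position: [0.4511, 0.2722, 0.0149]
ee_rot: [0.961, -0.275, 0.002, -0.013]
ft_force: [-0.3, 0.4, -0.4]
grip_width: 0.94
```

Run:
```python
from h import *
plan(.4495,.271,.012,-22)
```

```text
clock 20.17 pos [0.4511 0.2722 0.0149] yaw -32.0 tilt [0.0103 0.0244] j7 -0.84 F [-0.3  0.4 -0.4] grip 0.940
shift cm [-0.07  0.2   0.29] turn rad tool z -0.174 target yaw -22
```

Request:
{"api": "servo_tool", "payload": {
  "deltas": [
    [[-0.1,0.25,0.3],0,8],
    [[0,0.05,0],0,3],
    [[0,0,0],0,3],
    [[0,0,0],0,3],
    [[0,0,0],0,3],
    [[0,0,0],0,3]
  ],
  "force": 60
}}

```text
clock: 20.67
position: [0.4488, 0.2703, 0.0125]
ee_rot: [0.961, -0.275, 0.002, -0.014]
ft_force: [-0.3, -0.0, -0.4]
grip_width: 0.564
```

Run:
```python
from h import *
plan(.494,-.154,.15,-32)
```

```text
clock 20.67 pos [0.4488 0.2703 0.0125] yaw -32.0 tilt [0.0106 0.0255] j7 -0.84 F [-0.3 -0.  -0.4] grip 0.564
shift cm [ 26.25  33.21 -14.78] turn rad tool z 0.000 target yaw -32
```

Request:
{"api": "servo_tool", "payload": {
  "deltas": [
    [[0,0,-2],0,3],
    [[0,0,-4],0,3],
    [[0,0,-4],0,3],
    [[1.3,1.6,-2.5],0,3],
    [[2.5,3.15,0],0,3],
    [[2.5,3.15,0],0,3],
    [[2.5,3.15,0],0,3],
    [[2.5,3.15,0],0,3],
    [[2.5,3.15,0],0,3],
    [[2.5,3.15,0],0,3],
    [[2.5,3.15,0],0,3],
    [[2.5,3.15,0],0,3]
  ]
}}

```text
clock: 21.67
position: [0.4872, -0.0766, 0.1349]
ee_rot: [0.964, -0.267, 0.002, -0.016]
ft_force: [1.3, 0.4, -0.9]
grip_width: 0.565
```

Request:
{"api": "servo_tool", "payload": {
  "deltas": [
    [[2.5,3.15,0],0,3],
    [[2.2,2.8,0],0,3],
    [[1,1.2,0],0,3],
    [[0,0,0.5],0,3]
  ]
}}

```text
clock: 22.0
position: [0.498, -0.1807, 0.1275]
ee_rot: [0.962, -0.271, 0.004, -0.014]
ft_force: [-0.6, -0.3, -2.0]
grip_width: 0.565
```

Run:
```python
from h import *
plan(.494,-.154,.09,-32);dial();spig()
```

```text
clock 22.00 pos [ 0.498  -0.1807  0.1275] yaw -31.5 tilt [0.015  0.0258] j7 0.05 F [-0.6 -0.3 -2. ] grip 0.565
shift cm [-1.74 -1.96  3.82] turn rad tool z 0.009 target yaw -32
knob 154 ((0.5963874459266663, -0.1958627551794052), (0.031191613525152206, 0.08280383050441742), 76.0059585571289)
scene brass n 33 circ 0.4993 -0.1545 d 24.2 mean [ 0.4984 -0.1553] ang 158.2 r 0.1095
scene brass n 29 circ 0.5628 -0.3016 d 20.6 mean [ 0.5632 -0.302 ] ang -109.1 r 0.1122
```

Request:
{"api": "servo_tool", "payload": {
  "deltas": [
    [[-1.5,-1.7,1],0,3],
    [[-0.2,-0.2,1.5],0,3],
    [[0,0,1],0,3],
    [[0,0,0],0,3],
    [[0,0,0],0,3]
  ]
}}

```text
clock: 22.52
position: [0.4933, -0.1428, 0.0902]
ee_rot: [0.964, -0.266, 0.001, -0.017]
ft_force: [-0.8, -0.7, -1.6]
grip_width: 0.569
```

Run:
```python
from h import *
plan(.4935,-.1553,.068,-32)
```

```text
clock 22.52 pos [ 0.4933 -0.1428  0.0902] yaw -30.8 tilt [0.0109 0.0314] j7 0.02 F [-0.8 -0.7 -1.6] grip 0.569
shift cm [0.67 1.13 2.18] turn rad tool z 0.020 target yaw -32
```

Request:
{"api": "servo_tool", "payload": {
  "deltas": [
    [[0.5,0.8,0.6],0.01,3],
    [[0.1,0.2,0.8],0,3],
    [[0,0,0.5],0,3],
    [[0,0,0],0,3],
    [[0,0,0],0,3]
  ]
}}

```text
clock: 22.93
position: [0.4949, -0.1527, 0.0713]
ee_rot: [0.963, -0.269, 0.002, -0.017]
ft_force: [0.8, 0.1, -1.0]
grip_width: 0.565
```

Run:
```python
from h import *
plan(.4935,-.1553,.068,-32)
```

```text
clock 22.93 pos [ 0.4949 -0.1527  0.0713] yaw -31.3 tilt [0.0123 0.032 ] j7 0.06 F [ 0.8  0.1 -1. ] grip 0.565
shift cm [0.02 0.31 0.32] turn rad tool z 0.013 target yaw -32
```

Request:
{"api": "servo_tool", "payload": {
  "deltas": [
    [[0,0.3,0.2],0,3],
    [[0,0.05,0.2],0,3],
    [[0,0,0],0,3]
  ]
}}

```text
clock: 23.18
position: [0.4934, -0.1555, 0.0675]
ee_rot: [0.963, -0.269, 0.002, -0.017]
ft_force: [0.4, 0.2, -1.3]
grip_width: 0.564
```

Run:
```python
from h import *
plan(.4935,-.1553,.048,-32)
```

```text
clock 23.18 pos [ 0.4934 -0.1555  0.0675] yaw -31.2 tilt [0.013  0.0321] j7 0.07 F [ 0.4  0.2 -1.3] grip 0.564
shift cm [0.01 0.04 1.95] turn rad tool z 0.013 target yaw -32
```

Request:
{"api": "servo_tool", "payload": {
  "deltas": [
    [[0,0,0.5],0,3],
    [[0,0,0.4],0,3],
    [[0,0,0.2],0,3],
    [[0,0,0],0,3]
  ]
}}

```text
clock: 23.52
position: [0.4936, -0.1551, 0.0555]
ee_rot: [0.963, -0.269, 0.002, -0.017]
ft_force: [0.5, 0.2, -1.6]
grip_width: 0.569
```

Run:
```python
from h import *
plan(.4935,-.1553,.048,-32)
```

```text
clock 23.52 pos [ 0.4936 -0.1551  0.0555] yaw -31.2 tilt [0.0133 0.0323] j7 0.09 F [ 0.5  0.2 -1.6] grip 0.569
shift cm [0.01 0.05 0.75] turn rad tool z 0.014 target yaw -32
```

The hub is on the spigot. I press it home, release and rise.

Request:
{"api": "servo_tool", "payload": {
  "deltas": [
    [[0,0,0.5],0,3],
    [[0,0,0.4],0,3],
    [[0,0,0.3],0,3],
    [[0,0,0.15],0,3]
  ]
}}

```text
clock: 23.85
position: [0.4941, -0.1547, 0.046]
ee_rot: [0.963, -0.269, 0.001, -0.02]
ft_force: [-9.8, 4.0, 16.6]
grip_width: 0.564
```

Request:
{"api": "servo_tool", "payload": {
  "deltas": [
    [[0,0,0],0,8],
    [[0,0,0],0,8],
    [[0,0,0],0,8],
    [[0,0,0],0,8],
    [[0,0,-2],0,8],
    [[0,0,-4],0,8],
    [[0,0,-4],0,8],
    [[0,0,-4],0,5],
    [[0,0,-4],0,5],
    [[0,0,-1.5],0,5],
    [[0,0,0],0,5]
  ]
}}

```text
clock: 24.77
position: [0.4904, -0.163, 0.2461]
ee_rot: [0.963, -0.271, -0.002, -0.019]
ft_force: [-0.2, 0.7, -0.4]
grip_width: 0.586
```

Run:
```python
from h import *
plan(.6,-.1965,.24,69);im,W=dial();hubs(W,im)
im,d,W,_=cam('scene'); cv2.imwrite('pics/s5.png',cv2.resize(im[110:290,90:290],None,fx=3,fy=3,interpolation=cv2.INTER_CUBIC))
```

```text
clock 24.77 pos [ 0.4904 -0.163   0.2461] yaw -31.4 tilt [0.0073 0.0373] j7 -0.14 F [-0.2  0.7 -0.4] grip 0.586
shift cm [11.11 -2.83  0.56] turn rad tool z 1.390 target yaw 249
shift cm [11.11 -2.83  0.56] turn rad tool z 1.390 target yaw -111
knob 158 ((0.5996118783950806, -0.19602860510349274), (0.022867340594530106, 0.07325272262096405), 68.7698745727539)
[34, 114, 68, 66, 1590] sat 28 zmax 0.075 all ([0.6898, 0.7394], 254) top ([0.6804, 0.7214], 202) top mean [0.6758 0.7188] rim None
[294, 115, 28, 58, 533] sat 13 zmax 0.075 all ([0.7281, -0.1455], 239) top ([0.644, -0.1156], 63) top mean [ 0.6389 -0.1196] rim ([0.6884, -0.1498], 157)
[287, 117, 22, 40, 307] sat 15 zmax 0.075 all ([0.7465, -0.1079], 175) top ([0.6749, -0.0844], 29) top mean [ 0.6748 -0.0879] rim ([0.7062, -0.1006], 87)
[304, 125, 30, 53, 600] sat 12 zmax 0.045 all ([0.7019, -0.1922], 214) top None top mean [ 0.6323 -0.153 ] rim ([0.682, -0.1842], 172)
[202, 129, 35, 35, 398] sat 28 zmax 0.055 all ([0.7097, 0.1775], 129) top ([0.7034, 0.1686], 99) top mean [0.7021 0.1685] rim ([0.7031, 0.1683], 99)
[317, 132, 33,
[... 1162 characters left out ...]
all ([0.5493, 0.1617], 91) top ([0.5568, 0.1634], 31) top mean [0.5539 0.1603] rim ([0.554, 0.159], 38)
[218, 213, 22, 22, 286] sat 194 zmax 0.06 all ([0.4192, 0.1313], 93) top ([0.4225, 0.13], 33) top mean [0.42   0.1293] rim ([0.4201, 0.1299], 38)
[133, 214, 25, 30, 317] sat 184 zmax 0.061 all ([0.3988, 0.4301], 122) top ([0.3973, 0.4398], 29) top mean [0.3968 0.438 ] rim ([0.3962, 0.438], 39)
[197, 235, 21, 26, 282] sat 192 zmax 0.063 all ([0.3331, 0.2171], 91) top ([0.3284, 0.2115], 26) top mean [0.3295 0.2115] rim ([0.3283, 0.2122], 37)
[480, 246, 32, 39, 782] sat 46 zmax 0.075 all ([0.2848, -0.8699], 162) top ([0.292, -0.8566], 136) top mean [ 0.2965 -0.8361] rim ([0.289, -0.862], 146)
```

View pics/s5.png

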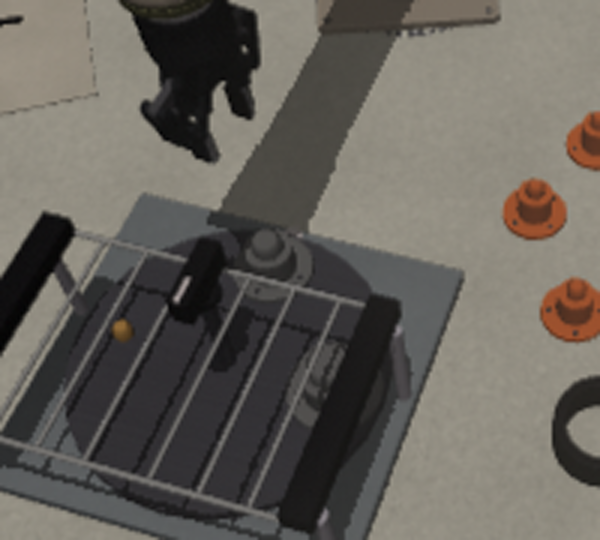

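Both hubs sit flat, medium at about (268,262) and large at about (320,385). The small hub has been knocked to (0.595, 0.296). I go to the knob now with jaw yaw 69°.

Request:
{"api": "servo_tool", "payload": {
  "deltas": [
    [[3.9,-1,0],0,5],
    [[3.9,-1,0],0,5],
    [[3,-0.7,0],0,5],
    [[0,0,0],-0.124,5],
    [[0,0,0],-0.124,5],
    [[0,0,0],-0.124,5],
    [[0,0,0],-0.124,5],
    [[0,0,0],-0.124,5],
    [[0,0,0],-0.124,5],
    [[0,0,0],-0.124,5],
    [[0,0,0],-0.124,5],
    [[0,0,0],-0.124,5]
  ]
}}

```text
clock: 25.87
position: [0.5802, -0.1881, 0.2107]
ee_rot: [0.957, 0.287, -0.008, -0.03]
ft_force: [0.0, -0.1, 0.1]
grip_width: 0.586
```

Request:
{"api": "servo_tool", "payload": {
  "deltas": [
    [[0,0,0],-0.124,5],
    [[0,0,0],-0.124,5],
    [[0,0,0],-0.124,5],
    [[0,0,0],-0.124,5],
    [[0,0,0],-0.04,5],
    [[0,0,0],0,5]
  ]
}}

```text
clock: 26.37
position: [0.5743, -0.1865, 0.1937]
ee_rot: [0.843, 0.536, -0.006, -0.04]
ft_force: [-0.2, 0.3, 0.3]
grip_width: 0.586
```

Run:
```python
from h import *
plan(.6,-.1965,.168,68.8)
```

```text
clock 26.37 pos [ 0.5743 -0.1865  0.1937] yaw 64.8 tilt [-0.0533  0.0598] j7 1.61 F [-0.2  0.3  0.3] grip 0.586
shift cm [0.11 2.94 2.37] turn rad tool z -0.069 target yaw 68.8
```

Request:
{"api": "servo_tool", "payload": {
  "deltas": [
    [[0.05,1.6,0.2],-0.06,5],
    [[0.05,1.1,0.5],0,5],
    [[0,0.2,0.5],0,5],
    [[0,0,0.3],0,5],
    [[0,0,0],0,5]
  ]
}}

```text
clock: 26.78
position: [0.5973, -0.1957, 0.1666]
ee_rot: [0.829, 0.558, -0.009, -0.045]
ft_force: [-0.1, -0.1, -1.1]
grip_width: 0.582
```

Run:
```python
from h import *
plan(.6,-.1965,.168,68.8)
```

```text
clock 26.78 pos [ 0.5973 -0.1957  0.1666] yaw 67.8 tilt [-0.0651  0.0643] j7 1.69 F [-0.1 -0.1 -1.1] grip 0.582
shift cm [ 0.03  0.27 -0.16] turn rad tool z -0.017 target yaw 68.8
```

Request:
{"api": "servo_tool", "payload": {
  "deltas": [
    [[0,0.1,0],0,0],
    [[0,0,0],0,0],
    [[0,0,0],0,0],
    [[0,0,0],0,0],
    [[0,0,0],0,0]
  ],
  "force": 80
}}

```text
clock: 27.2
position: [0.5969, -0.1958, 0.1658]
ee_rot: [0.829, 0.558, -0.01, -0.045]
ft_force: [2.8, 0.5, -3.1]
grip_width: 0.248
```

Request:
{"api": "servo_tool", "payload": {
  "deltas": [
    [[0,0,0],0.12,0],
    [[0,0,0],0.12,0],
    [[0,0,0],0.12,0],
    [[0,0,0],0.12,0]
  ]
}}

```text
clock: 27.53
position: [0.5974, -0.1953, 0.1661]
ee_rot: [0.94, 0.339, -0.019, -0.041]
ft_force: [1.5, -1.6, -7.3]
grip_width: 0.247
```

Run:
```python
from h import *
plan(.6,-.1965,.168,-21.2)
```

```text
clock 27.53 pos [ 0.5974 -0.1953  0.1661] yaw 39.7 tilt [-0.0638  0.0637] j7 1.24 F [ 1.5 -1.6 -7.3] grip 0.247
shift cm [ 0.12  0.24 -0.21] turn rad tool z 1.062 target yaw -21.2
```

Request:
{"api": "servo_tool", "payload": {
  "deltas": [
    [[0,0,0],0.12,0],
    [[0,0,0],0.12,0],
    [[0,0,0],0.12,0],
    [[0,0,0],0.12,0],
    [[0,0,0],0.12,0],
    [[0,0,0],0.12,0],
    [[0,0,0],0.12,0],
    [[0,0,0],0.06,0],
    [[0,0,0],0,0]
  ]
}}

```text
clock: 28.28
position: [0.5991, -0.1946, 0.1669]
ee_rot: [0.991, -0.128, -0.028, -0.034]
ft_force: [-6.0, 1.0, -4.2]
grip_width: 0.25
```

Run:
```python
from h import *
plan(.6,-.1965,.168,-21.2);spig();dial()
```

```text
clock 28.28 pos [ 0.5991 -0.1946  0.1669] yaw -14.6 tilt [-0.0476  0.0738] j7 0.38 F [-6.   1.  -4.2] grip 0.250
shift cm [ 0.13  0.15 -0.12] turn rad tool z 0.115 target yaw -21.2
scene brass n 9 circ 0.4951 -0.1667 d 10.6 mean [ 0.4951 -0.1667] ang 164.4 r 0.1089
knob 73 ((0.6019446849822998, -0.17337508499622345), (0.02896411158144474, 0.037892457097768784), 79.48731231689453)
```

```bash
sed -i 's/    for e in (yaw,yaw+180/    print("q",np.round(o["joint_pos"],3),"qd",np.round(o["joint_velocities"],2),"tau",np.round(o["tau"],1))\n    for e in (yaw,yaw+180/' h.py
python3 - <<'E'
from h import *
plan(.6,-.1965,.168,-21.2)
E
```

```text
clock 28.38 pos [ 0.5991 -0.1947  0.1669] yaw -14.4 tilt [-0.0476  0.0739] j7 0.39 F [-4.8  1.1 -4.2] grip 0.245
q [-0.395  0.606  0.974  1.504 -0.542  1.386  0.386] qd [ 0.   -0.   -0.01 -0.    0.    0.    0.01] tau [ -0.9 -58.5  19.5 -35.4   0.5   1.7  -0.3]
shift cm [ 0.13  0.15 -0.12] turn rad tool z 0.119 target yaw -21.2
```

Request:
{"api": "servo_tool", "payload": {
  "deltas": [
    [[0,0,0],0.1,0],
    [[0,0,0],0.01,0],
    [[0,0,0],0,0]
  ]
}}

```text
clock: 28.63
position: [0.5995, -0.1942, 0.1668]
ee_rot: [0.982, -0.182, -0.028, -0.034]
ft_force: [-6.8, -0.6, -3.6]
grip_width: 0.244
```

Run:
```python
from h import *
plan(.6,-.1965,.168,-21.2);spig()
```

```text
clock 28.63 pos [ 0.5995 -0.1942  0.1668] yaw -20.9 tilt [-0.0432  0.0769] j7 0.29 F [-6.8 -0.6 -3.6] grip 0.244
q [-0.407  0.615  0.998  1.507 -0.562  1.389  0.286] qd [-0.   -0.01  0.01  0.01 -0.01 -0.01 -0.02] tau [ -1.3 -57.9  19.6 -35.2   0.3   1.5  -0.9]
shift cm [ 0.12  0.19 -0.14] turn rad tool z 0.005 target yaw -21.2
scene brass n 10 circ 0.5020 -0.1525 d 9.9 mean [ 0.5001 -0.1535] ang 157.0 r 0.1086
```

Request:
{"api": "servo_tool", "payload": {
  "deltas": [
    [[0,0,0],0.005,0],
    [[0,0,0],0,5],
    [[0,0,0],0,5],
    [[0,0,0],0,5],
    [[0,0,-2],0,5],
    [[0,0,-3],0,5],
    [[0,0,-2.5],0,5],
    [[0,0,0],0,8]
  ]
}}

```text
clock: 29.35
position: [0.6016, -0.1989, 0.2447]
ee_rot: [0.983, -0.18, -0.031, -0.034]
ft_force: [0.3, -0.2, 0.6]
grip_width: 0.714
```

Run:
```python
from h import *
plan(.595,.2955,.2,-21.2);spig();im,W=dial();hubs(W,im)
```

```text
clock 29.35 pos [ 0.6016 -0.1989  0.2447] yaw -20.7 tilt [-0.0481  0.0785] j7 0.26 F [ 0.3 -0.2  0.6] grip 0.714
q [-0.397  0.573  1.03   1.388 -0.524  1.534  0.258] qd [-0.    0.01 -0.02  0.04  0.   -0.03  0.01] tau [ -1.6 -55.   17.  -34.1  -0.1   1.4  -0.2]
shift cm [-17.69 -45.63   8.37] turn rad tool z 0.009 target yaw -21.2
scene brass n 11 circ 0.5019 -0.1541 d 13.8 mean [ 0.5011 -0.1529] ang 156.5 r 0.1078
knob 103 ((0.60524982213974, -0.18244032561779022), (0.04543041065335274, 0.022312534973025322), 67.54552459716797)
[284, 117, 25, 50, 344] sat 14 zmax 0.074 all ([0.729, -0.1122], 215) top ([0.6547, -0.0835], 56) top mean [ 0.6551 -0.0762] rim ([0.6913, -0.0934], 123)
[49, 118, 56, 63, 1297] sat 28 zmax 0.075 all ([0.6892, 0.7142], 243) top ([0.6803, 0.7197], 199) top mean [0.679  0.6971] rim None
[294, 119, 28, 54, 558] sat 13 zmax 0.075 all ([0.7202, -0.1416], 221) top ([0.6557, -0.1252], 94) top mean [ 0.6445 -0.1144] rim ([0.6911, -0.1471], 161)
[304, 124, 30, 54, 590] sat 12 zmax 0.074 all ([0.7036, -0.1911], 217) top ([0.6965, -0.1908], 125) top mean [ 0.7143 -0.2072
[... 1313 characters left out ...]
3, 211, 22, 31, 150] sat 16 zmax 0.031 all ([0.4213, -0.3247], 124) top None top mean None rim None
[219, 214, 27, 21, 296] sat 193 zmax 0.062 all ([0.413, 0.1231], 109) top ([0.4231, 0.1289], 34) top mean [0.4202 0.13  ] rim ([0.4201, 0.1299], 38)
[135, 219, 25, 21, 299] sat 189 zmax 0.061 all ([0.4027, 0.4341], 90) top ([0.3919, 0.4412], 31) top mean [0.3954 0.4394] rim ([0.396, 0.438], 38)
[196, 237, 24, 23, 287] sat 191 zmax 0.063 all ([0.3344, 0.2141], 91) top ([0.3275, 0.2099], 30) top mean [0.3287 0.2119] rim ([0.3282, 0.2122], 37)
[476, 236, 36, 48, 806] sat 44 zmax 0.075 all ([0.3031, -0.8659], 182) top ([0.2925, -0.8553], 134) top mean [ 0.2966 -0.8356] rim ([0.2906, -0.8573], 140)
```

Request:
{"api": "servo_tool", "payload": {
  "deltas": [
    [[-1.45,-3.7,0],0,7],
    [[-1.45,-3.7,0],0,7],
    [[-1.45,-3.7,0],0,7],
    [[-1.45,-3.7,0],0,7],
    [[-1.45,-3.7,0],0,7],
    [[-1.45,-3.7,0],0,7],
    [[-1.45,-3.7,0.3],0,7],
    [[-1.45,-3.7,0.3],0,7],
    [[-1.45,-3.7,0.3],0,7],
    [[-1.45,-3.7,0.3],0,7],
    [[-1.2,-3.2,0.3],0,7],
    [[-1,-2.6,0.3],0,7]
  ]
}}

```text
clock: 30.45
position: [0.5899, 0.2731, 0.2472]
ee_rot: [0.981, -0.186, -0.041, -0.032]
ft_force: [0.2, -0.1, 0.1]
grip_width: 0.819
```

Run:
```python
from h import *
plan(.596,.2965,.12,22);spig();im,W=dial()
```

```text
clock 30.45 pos [0.5899 0.2731 0.2472] yaw -21.3 tilt [-0.0692  0.0773] j7 -0.49 F [ 0.2 -0.1  0.1] grip 0.819
q [-1.107  0.567  0.999  1.374 -0.558  1.51  -0.494] qd [-0.21  0.29 -0.16 -0.35 -0.2   0.06 -0.46] tau [  1.4 -61.5  19.1 -33.4   0.    0.3   0.8]
shift cm [ 0.9  -1.8  12.79] turn rad tool z -0.756 target yaw 22
scene brass n 24 circ 0.4983 -0.1518 d 19.2 mean [ 0.4989 -0.1522] ang 156.6 r 0.1102
brass 15 [ 0.4953 -0.1545  0.0505] r 0.1126 ang 158.4
knob 161 ((0.6004136204719543, -0.19572803378105164), (0.07390434294939041, 0.023243442177772522), 68.11836242675781)
```

Request:
{"api": "servo_tool", "payload": {
  "deltas": [
    [[0.6,-1.2,0],0,7],
    [[0,0,0],-0.124,7],
    [[0,0,0],-0.124,7],
    [[0,0,0],-0.124,7],
    [[0,0,0],-0.124,7],
    [[0,0,0],-0.124,7],
    [[0,0,0],-0.1,7],
    [[0,0,0],0,7]
  ]
}}

```text
clock: 31.22
position: [0.5944, 0.2862, 0.2354]
ee_rot: [0.981, 0.186, -0.035, -0.041]
ft_force: [0.2, -0.2, 0.4]
grip_width: 0.821
```

Run:
```python
from h import *
plan(.596,.2965,.012,22)
```

```text
clock 31.22 pos [0.5944 0.2862 0.2354] yaw 21.6 tilt [-0.0845  0.0678] j7 0.18 F [ 0.2 -0.2  0.4] grip 0.821
q [-1.012  0.551  0.828  1.339 -0.484  1.491  0.183] qd [-0.    0.01  0.01  0.02 -0.01 -0.   -0.1 ] tau [  0.  -63.2  15.3 -36.5  -0.2   0.3   2.1]
shift cm [ 1.73  1.2  22.26] turn rad tool z -0.007 target yaw 22
```

Request:
{"api": "servo_tool", "payload": {
  "deltas": [
    [[1.3,0.8,2],0,7],
    [[0.2,0.1,4],0,7],
    [[0,0,4],0,7],
    [[0,0,3],0,7],
    [[0,0,1.5],0,7],
    [[0,0,0],0,7],
    [[0,0,0],0,7]
  ]
}}

```text
clock: 31.8
position: [0.598, 0.2899, 0.0807]
ee_rot: [0.983, 0.173, -0.037, -0.04]
ft_force: [-0.1, 0.4, 0.1]
grip_width: 0.822
```

Run:
```python
from h import *
plan(.5945,.2978,.013,22);im,W=dial();hubs(W,im)
im,d,W,_=cam('scene'); cv2.imwrite('pics/s6.png',cv2.resize(im[110:290,220:420],None,fx=3,fy=3,interpolation=cv2.INTER_CUBIC))
```

```text
clock 31.80 pos [0.598  0.2899 0.0807] yaw 20.2 tilt [-0.0874  0.0656] j7 0.24 F [-0.1  0.4  0.1] grip 0.822
q [-0.986  0.686  0.761  1.491 -0.577  1.243  0.238] qd [-0.01  0.02  0.    0.02 -0.01 -0.01 -0.02] tau [ -0.3 -65.9  17.2 -30.7  -0.4   0.3   0.1]
shift cm [ 0.35 -0.24  6.81] turn rad tool z -0.032 target yaw 22
brass 16 [ 0.4952 -0.1535  0.0505] r 0.1130 ang 157.9
knob 164 ((0.6003038883209229, -0.19537755846977234), (0.07427558302879333, 0.02214287407696247), 68.50589752197266)
[32, 115, 70, 64, 1573] sat 28 zmax 0.075 all ([0.6932, 0.7406], 263) top ([0.6816, 0.7219], 205) top mean [0.6786 0.7181] rim None
[284, 118, 25, 49, 342] sat 15 zmax 0.075 all ([0.7272, -0.1087], 206) top ([0.6583, -0.0813], 58) top mean [ 0.6602 -0.078 ] rim ([0.6911, -0.0968], 123)
[296, 122, 26, 51, 538] sat 12 zmax 0.075 all ([0.7144, -0.1469], 204) top ([0.6647, -0.1306], 100) top mean [ 0.6552 -0.1173] rim ([0.6905, -0.1465], 161)
[304, 125, 30, 53, 591] sat 12 zmax 0.075 all ([0.6983, -0.1904], 206) top ([0.6956, -0.1892], 138) top mean [ 0.7084 -0.2042] rim ([0.6843, -0.1839], 175)
[322, 1
[... 1176 characters left out ...]
all ([0.5477, 0.1523], 113) top ([0.5546, 0.1632], 28) top mean [0.5545 0.1594] rim ([0.5539, 0.159], 38)
[219, 214, 24, 22, 273] sat 200 zmax 0.061 all ([0.423, 0.129], 88) top ([0.4207, 0.13], 36) top mean [0.4202 0.1297] rim ([0.4201, 0.1299], 38)
[134, 216, 23, 26, 316] sat 190 zmax 0.062 all ([0.3999, 0.4377], 100) top ([0.3961, 0.437], 36) top mean [0.3957 0.4369] rim ([0.3959, 0.4377], 38)
[203, 238, 16, 21, 208] sat 169 zmax 0.063 all ([0.3314, 0.1983], 86) top ([0.3312, 0.2081], 28) top mean [0.3296 0.2106] rim ([0.3284, 0.212], 37)
[480, 245, 32, 40, 766] sat 43 zmax 0.075 all ([0.2874, -0.8745], 166) top ([0.293, -0.853], 134) top mean [ 0.2957 -0.8358] rim ([0.2912, -0.856], 136)
```

View pics/s6.png

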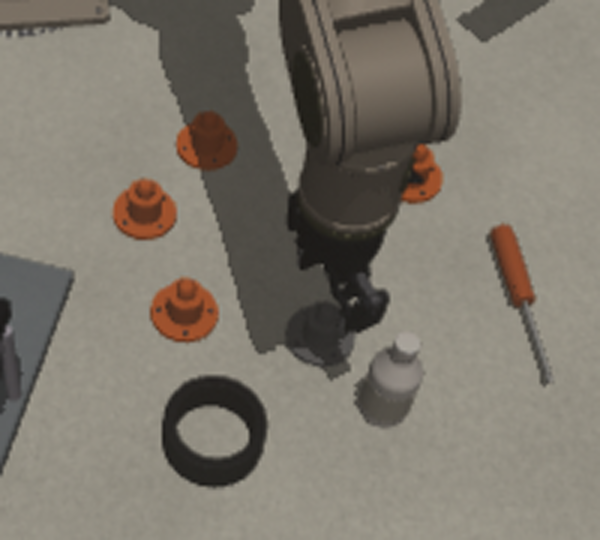

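Request:
{"api": "servo_tool", "payload": {
  "deltas": [
    [[0.3,-0.2,1],0,7],
    [[0,0,2],0,7],
    [[0,0,1.8],0,7],
    [[0,0,0.8],0,7],
    [[0,0,0],0,7],
    [[0,0,0],0,7]
  ]
}}

```text
clock: 32.4
position: [0.6016, 0.2993, 0.0311]
ee_rot: [0.984, 0.173, -0.031, -0.042]
ft_force: [-0.3, 0.1, 0.9]
grip_width: 0.819
```

Run:
```python
from h import *
plan(.5945,.2978,.013,22)
```

```text
clock 32.40 pos [0.6016 0.2993 0.0311] yaw 20.1 tilt [-0.0746  0.0728] j7 0.26 F [-0.3  0.1  0.9] grip 0.819
q [-0.974  0.742  0.726  1.515 -0.62   1.155  0.258] qd [ 0.  0.  0. -0. -0.  0. -0.] tau [ -0.2 -69.4  18.5 -30.1  -0.5   0.1   0. ]
shift cm [-0.63  0.07  1.84] turn rad tool z -0.034 target yaw 22
```

Request:
{"api": "servo_tool", "payload": {
  "deltas": [
    [[-0.4,0.05,0.8],0,7],
    [[-0.2,0,0.8],0,7],
    [[-0.1,0,0.3],0,7],
    [[0,0,0],0,7],
    [[0,0,0],0,7]
  ]
}}

```text
clock: 32.82
position: [0.5948, 0.2982, 0.0137]
ee_rot: [0.984, 0.173, -0.028, -0.043]
ft_force: [-0.3, 0.2, -0.6]
grip_width: 0.822
```

Run:
```python
from h import *
plan(.5945,.2978,.013,22)
```

```text
clock 32.82 pos [0.5948 0.2982 0.0137] yaw 20.0 tilt [-0.0708  0.075 ] j7 0.27 F [-0.3  0.2 -0.6] grip 0.822
q [-0.978  0.747  0.716  1.548 -0.632  1.115  0.27 ] qd [-0.    0.   -0.    0.01 -0.   -0.    0.  ] tau [ -0.  -69.7  18.8 -29.4  -0.4   0.3   0. ]
shift cm [-0.04  0.03  0.07] turn rad tool z -0.034 target yaw 22
```

Request:
{"api": "servo_tool", "payload": {
  "deltas": [
    [[0,0,0],0,2],
    [[0,0,0],0,2],
    [[0,0,0],0,2],
    [[0,0,0],0,2],
    [[0,0,0],0,2],
    [[0,0,0],0,2]
  ],
  "force": 60
}}

```text
clock: 33.32
position: [0.5955, 0.2984, 0.015]
ee_rot: [0.984, 0.173, -0.028, -0.043]
ft_force: [0.0, -1.1, -1.1]
grip_width: 0.426
```

Run:
```python
from h import *
plan(.4944,-.1533,.16,20)
```

```text
clock 33.32 pos [0.5955 0.2984 0.015 ] yaw 20.0 tilt [-0.0694  0.0758] j7 0.27 F [ 0.  -1.1 -1.1] grip 0.426
q [-0.978  0.745  0.717  1.547 -0.631  1.116  0.269] qd [ 0. -0. -0. -0. -0. -0. -0.] tau [ -0.  -70.7  19.2 -30.3  -0.4   0.4  -0. ]
shift cm [-25.52  37.52 -17.14] turn rad tool z 0.000 target yaw 20
```

Request:
{"api": "servo_tool", "payload": {
  "deltas": [
    [[-0.2,0,-2],0,2],
    [[-0.3,0.2,-4],0,2],
    [[-0.5,0.5,-4],0,2],
    [[-1.2,1.6,-3],0,2],
    [[-2.2,3.3,-0.2],0,2],
    [[-2.2,3.3,-0.2],0,2],
    [[-2.2,3.3,-0.2],0,2],
    [[-2.2,3.3,-0.2],0,2],
    [[-2.2,3.3,-0.2],0,2],
    [[-2.2,3.3,-0.2],0,2],
    [[-2.2,3.3,-0.2],0,2],
    [[-2.2,3.3,-0.2],0,2]
  ]
}}

```text
clock: 34.32
position: [0.5148, -0.0524, 0.1445]
ee_rot: [0.982, 0.182, -0.028, -0.045]
ft_force: [1.2, 0.5, -1.1]
grip_width: 0.425
```

Request:
{"api": "servo_tool", "payload": {
  "deltas": [
    [[-2.2,3.3,0],0,2],
    [[-2.2,3.2,0],0,2],
    [[-1.2,1.7,0],0,2],
    [[0,0,0],0,2]
  ]
}}

```text
clock: 34.65
position: [0.4862, -0.1622, 0.1395]
ee_rot: [0.983, 0.176, -0.026, -0.044]
ft_force: [-0.7, 0.7, -0.8]
grip_width: 0.421
```

Run:
```python
from h import *
plan(.4944,-.1533,.1,20)
im,d,W,_=cam('scene'); cv2.imwrite('pics/s7.png',cv2.resize(im[110:290,90:290],None,fx=3,fy=3,interpolation=cv2.INTER_CUBIC))
```

```text
clock 34.65 pos [ 0.4862 -0.1622  0.1395] yaw 20.4 tilt [-0.0672  0.0781] j7 0.91 F [-0.7  0.7 -0.8] grip 0.421
q [-0.571  0.344  1.007  1.837 -0.353  1.234  0.915] qd [ 0.01 -0.01 -0.01  0.    0.   -0.   -0.03] tau [  0.  -37.2  10.9 -34.6  -0.4   0.5   0.9]
shift cm [ 1.22 -0.17  3.94] turn rad tool z 0.007 target yaw 20
```

View pics/s7.png

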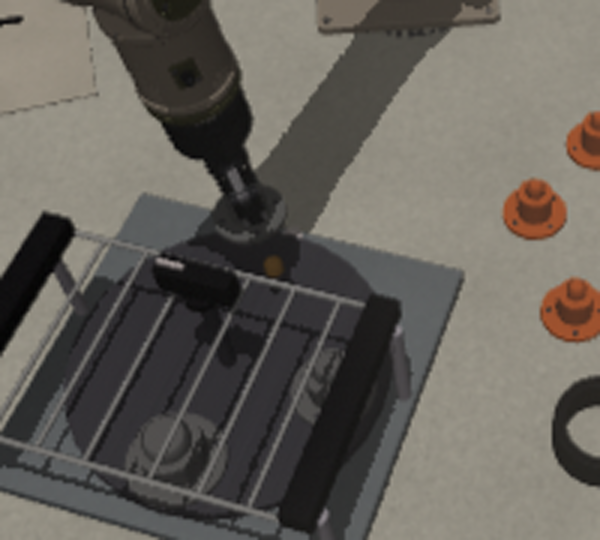

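The small hub is held with its flange at about (250,210), and the small spigot is at (274,265), at the open side.

Run:
```python
from h import *
z=telemetry.get_obs()["position"][2]
im,d,W,cal=flange(z-.015+.006); spig(img=(im,d,W,cal)); flange(z-.009,"top")
c0=np.array(telemetry.get_obs()["position"]); 
k=(np.hypot(W[...,0]-c0[0],W[...,1]-c0[1])<.045)&(abs(W[...,2]-z+.009)<.008)
P=W[k];A=np.c_[P[:,:2],np.ones(len(P))];s=np.linalg.lstsq(A,P[:,2],rcond=None)[0];print("flange slope",s.round(3),len(P))
```

```text
scene flange n 242 circ 0.4910 -0.1606 d 75.3 z mean 0.1308
top flange n 114 circ 0.4878 -0.1543 d 68.5 z mean 0.1316
flange slope [-0.014  0.001  0.138] 238
```

Request:
{"api": "servo_tool", "payload": {
  "deltas": [
    [[1,-0.3,1.5],0,2],
    [[0.1,0,1.5],0,2],
    [[0,0,1.2],0,2],
    [[0,0,0],0,2],
    [[0,0,0],0,2]
  ]
}}

```text
clock: 35.22
position: [0.4983, -0.1381, 0.0959]
ee_rot: [0.981, 0.185, -0.026, -0.046]
ft_force: [0.1, 0.7, -0.3]
grip_width: 0.425
```

Run:
```python
from h import *
plan(.494,-.1525,.072,20)
```

```text
clock 35.22 pos [ 0.4983 -0.1381  0.0959] yaw 21.5 tilt [-0.0673  0.0814] j7 0.93 F [ 0.1  0.7 -0.3] grip 0.425
q [-0.559  0.412  0.951  1.866 -0.421  1.16   0.935] qd [-0.02  0.02 -0.02  0.01 -0.01 -0.01  0.  ] tau [ -0.2 -41.6  12.4 -31.6  -0.3   0.5   0.1]
shift cm [-0.85  1.42  2.28] turn rad tool z 0.025 target yaw 20
```

Request:
{"api": "servo_tool", "payload": {
  "deltas": [
    [[-0.6,1,0.8],0,2],
    [[-0.2,0.3,0.8],0,2],
    [[0,0,0.4],0,2],
    [[0,0,0],0,2],
    [[0,0,0],0,2]
  ]
}}

```text
clock: 35.63
position: [0.4959, -0.1492, 0.0756]
ee_rot: [0.981, 0.187, -0.025, -0.046]
ft_force: [0.7, 0.5, -0.1]
grip_width: 0.424
```

Run:
```python
from h import *
plan(.494,-.1525,.07,20)
```

```text
clock 35.63 pos [ 0.4959 -0.1492  0.0756] yaw 21.7 tilt [-0.0661  0.0819] j7 0.98 F [ 0.7  0.5 -0.1] grip 0.424
q [-0.517  0.445  0.931  1.88  -0.45   1.126  0.983] qd [-0.01  0.   -0.    0.   -0.    0.   -0.  ] tau [  0.2 -43.9  13.7 -31.   -0.2   0.5   0.1]
shift cm [-0.28  0.3   0.54] turn rad tool z 0.029 target yaw 20
```

Request:
{"api": "servo_tool", "payload": {
  "deltas": [
    [[-0.25,0.3,0.3],0,2],
    [[-0.05,0.05,0.2],0,2],
    [[0,0,0],0,2]
  ]
}}

```text
clock: 35.88
position: [0.4946, -0.1528, 0.0708]
ee_rot: [0.981, 0.187, -0.024, -0.046]
ft_force: [0.2, 0.3, -1.6]
grip_width: 0.423
```

Run:
```python
from h import *
plan(.494,-.1525,.05,20)
```

```text
clock 35.88 pos [ 0.4946 -0.1528  0.0708] yaw 21.7 tilt [-0.0648  0.0822] j7 1.00 F [ 0.2  0.3 -1.6] grip 0.423
q [-0.506  0.451  0.926  1.884 -0.457  1.117  0.996] qd [ 0.   -0.01  0.   -0.    0.01  0.   -0.  ] tau [  0.3 -44.7  14.2 -31.1  -0.1   0.5   0.1]
shift cm [0.01 0.16 2.08] turn rad tool z 0.030 target yaw 20
```

Request:
{"api": "servo_tool", "payload": {
  "deltas": [
    [[0,0.04,0.5],0,2],
    [[0,0.04,0.4],0,2],
    [[0,0,0.2],0,2],
    [[0,0,0],0,2]
  ]
}}

```text
clock: 36.22
position: [0.4935, -0.1529, 0.0593]
ee_rot: [0.981, 0.187, -0.025, -0.047]
ft_force: [-2.6, 0.8, -2.0]
grip_width: 0.424
```

Run:
```python
from h import *
plan(.494,-.1525,.05,20)
```

```text
clock 36.22 pos [ 0.4935 -0.1529  0.0593] yaw 21.7 tilt [-0.0659  0.0829] j7 1.01 F [-2.6  0.8 -2. ] grip 0.424
q [-0.494  0.467  0.914  1.893 -0.473  1.098  1.009] qd [ 0.    0.   -0.   -0.    0.    0.01  0.  ] tau [  0.2 -46.5  14.9 -32.5  -0.4  -0.2   0. ]
shift cm [0.08 0.08 0.93] turn rad tool z 0.030 target yaw 20
```

The underside is at about 0.044, below the spigot top with little force, so the hub is engaged. I press it home.

Request:
{"api": "servo_tool", "payload": {
  "deltas": [
    [[0.05,0.05,0.5],0,2],
    [[0.03,0.04,0.4],0,2],
    [[0,0,0.3],0,2],
    [[0,0,0.2],0,2]
  ]
}}

```text
clock: 36.55
position: [0.4936, -0.1527, 0.0483]
ee_rot: [0.981, 0.187, -0.025, -0.049]
ft_force: [-12.3, 3.0, 27.9]
grip_width: 0.425
```

Run:
```python
from h import *
plan(.494,-.1525,.05,20)
```

```text
clock 36.55 pos [ 0.4936 -0.1527  0.0483] yaw 21.6 tilt [-0.0667  0.0875] j7 1.02 F [-12.3   3.   27.9] grip 0.425
q [-0.479  0.486  0.9    1.898 -0.493  1.083  1.024] qd [ 0.03  0.01 -0.01 -0.01 -0.02  0.02  0.02] tau [ -0.7 -37.3  10.5 -27.5  -1.   -4.1   0.2]
shift cm [ 0.04 -0.02 -0.17] turn rad tool z 0.029 target yaw 20
```

Request:
{"api": "servo_tool", "payload": {
  "deltas": [
    [[0,0,0],0,7],
    [[0,0,0],0,7],
    [[0,0,0],0,7],
    [[0,0,0],0,7],
    [[-0.05,-0.2,-2],0,7],
    [[-0.1,-0.4,-4],0,7],
    [[-0.1,-0.4,-4],0,7],
    [[-0.1,-0.4,-4],0,5],
    [[-0.1,-0.4,-4],0,5],
    [[-0.1,-0.2,-2.5],0,5],
    [[0,0,0],0,5]
  ]
}}

```text
clock: 37.47
position: [0.4948, -0.1536, 0.2596]
ee_rot: [0.981, 0.186, -0.026, -0.048]
ft_force: [1.3, 0.1, -0.4]
grip_width: 0.587
```

Run:
```python
from h import *
plan(.6,-.1965,.245,-21.5);dial()
im,d,W,_=cam('scene'); cv2.imwrite('pics/s8.png',cv2.resize(im[110:290,90:290],None,fx=3,fy=3,interpolation=cv2.INTER_CUBIC))
```

```text
clock 37.47 pos [ 0.4948 -0.1536  0.2596] yaw 21.6 tilt [-0.0693  0.0849] j7 0.82 F [ 1.3  0.1 -0.4] grip 0.587
q [-0.649  0.228  1.06   1.666 -0.25   1.466  0.824] qd [-0.   -0.   -0.01  0.03 -0.01 -0.04  0.  ] tau [ -1.1 -32.    7.5 -38.2   0.1   1.7  -0.4]
shift cm [8.25 7.95 0.36] turn rad tool z 0.753 target yaw -21.5
knob 143 ((0.6020428538322449, -0.1920776665210724), (0.06614624708890915, 0.023350728675723076), 67.83308410644531)
```

View pics/s8.png

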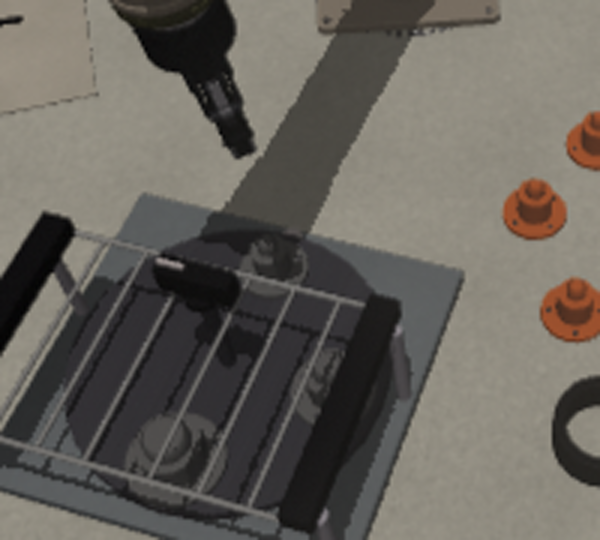

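All three hubs look seated, with the small one at (275,262). Now the knob for the last -90°. Joint 3 has drifted to 1.06 (limit 1.34), so I'll watch it.

Request:
{"api": "servo_tool", "payload": {
  "deltas": [
    [[2.4,2.3,0],0,5],
    [[2.6,2.5,0],0,5],
    [[2.2,2.1,0],0,5],
    [[0.8,0.8,0],0.124,5],
    [[0,0,0],0.124,5],
    [[0,0,0],0.124,5],
    [[0,0,0],0.124,5],
    [[0,0,0],0.124,5],
    [[0,0,0],0.1,5],
    [[0,0,0],0,5]
  ]
}}

```text
clock: 38.4
position: [0.5956, -0.1919, 0.2209]
ee_rot: [0.982, -0.177, -0.056, -0.041]
ft_force: [-0.5, -0.3, -0.9]
grip_width: 0.592
```

Run:
```python
from h import *
plan(.6,-.1965,.168,-21.5)
```

```text
clock 38.40 pos [ 0.5956 -0.1919  0.2209] yaw -20.3 tilt [-0.0951  0.0999] j7 0.31 F [-0.5 -0.3 -0.9] grip 0.592
q [-0.422  0.657  1.105  1.397 -0.602  1.574  0.315] qd [ 0.01  0.02 -0.02  0.03  0.01 -0.02  0.11] tau [  0.  -60.1  22.8 -33.   -0.3   0.9  -2. ]
shift cm [1.23 0.59 5.15] turn rad tool z 0.022 target yaw -21.5
```

The tilt is now 8° and a gripped 90° turn would run joint 3 near its limit. Instead I shut the fingers and push one end of the knob bar round. That needs only translations.

Request:
{"api": "servo_tool", "payload": {
  "deltas": [
    [[-2.4,-1.4,-0.3],0,0],
    [[-1.3,-0.7,0],0,0],
    [[0,0,0],0,0],
    [[0,0,0],0,0],
    [[0,0,0],0,0]
  ]
}}

```text
clock: 38.82
position: [0.5655, -0.1598, 0.2219]
ee_rot: [0.982, -0.172, -0.061, -0.04]
ft_force: [0.5, -0.8, 0.1]
grip_width: 0.001
```

Run:
```python
from h import *
plan(.565,-.157,.174,-21.5)
```

```text
clock 38.82 pos [ 0.5655 -0.1598  0.2219] yaw -19.7 tilt [-0.1053  0.0999] j7 0.29 F [ 0.5 -0.8  0.1] grip 0.001
q [-0.544  0.583  1.148  1.504 -0.553  1.545  0.287] qd [ 0.01  0.01 -0.02  0.01 -0.   -0.01  0.02] tau [ -0.6 -52.6  20.5 -33.2  -0.    0.8  -0. ]
shift cm [0.5  0.04 4.77] turn rad tool z 0.032 target yaw -21.5
```

Request:
{"api": "servo_tool", "payload": {
  "deltas": [
    [[0.2,0,1.5],0,0],
    [[0.2,0,1.8],0,0],
    [[0.1,0,0.8],0,0],
    [[0,0,0],0,0]
  ]
}}

```text
clock: 39.15
position: [0.5669, -0.1596, 0.1781]
ee_rot: [0.983, -0.17, -0.06, -0.04]
ft_force: [-0.4, 0.4, -0.1]
grip_width: -0.001
```

```bash
cat >> h.py <<'E'
def arc(th0,th1,n,r=.024,z=.174):
    """tool-frame shifts for pushing the bar end from th0 to th1 (deg) with the shut fingers"""
    o=telemetry.get_obs(); Rm=Ro.from_quat(o["ee_rot"]).as_matrix(); p=np.array(o["position"])
    for th in np.linspace(th0,th1,n+1):
        a=np.radians(th); u=np.array([np.cos(a),np.sin(a)]); nn=np.array([-u[1],u[0]])
        h=.0145*abs(nn@Rm[:2,0])+.011*abs(nn@Rm[:2,1])
        q=np.r_[np.array([.6005,-.196])+r*u+(.011+h)*nn,z]
        print("th %.0f"%th,q.round(4),"shift",(Rm.T@(q-p)*100).round(2)); p=q
E
python3 - <<'E'
from h import *
plan(.565,-.157,.174,-21.5); arc(68.8,-21.2,9)
E
```

```text
clock 39.15 pos [ 0.5669 -0.1596  0.1781] yaw -19.5 tilt [-0.1048  0.0989] j7 0.31 F [-0.4  0.4 -0.1] grip -0.001
q [-0.533  0.618  1.118  1.556 -0.582  1.471  0.312] qd [ 0.02  0.01 -0.   -0.01 -0.    0.01  0.01] tau [  0.2 -53.9  21.4 -32.   -0.2   0.4   0.1]
shift cm [-0.21 -0.15  0.45] turn rad tool z 0.036 target yaw -21.5
th 69 [ 0.5853 -0.1644  0.174 ] shift [ 1.93 -0.15  0.17]
th 59 [ 0.5896 -0.1614  0.174 ] shift [ 0.31 -0.43 -0.02]
th 49 [ 0.595  -0.1593  0.174 ] shift [ 0.43 -0.38 -0.04]
th 39 [ 0.6011 -0.1584  0.174 ] shift [ 0.54 -0.29 -0.06]
th 29 [ 0.6076 -0.159   0.174 ] shift [ 0.63 -0.16 -0.07]
th 19 [ 0.614  -0.1613  0.174 ] shift [ 0.68 -0.01 -0.09]
th 9 [ 0.62   -0.1652  0.174 ] shift [ 0.69  0.16 -0.1 ]
th -1 [ 0.625  -0.1706  0.174 ] shift [ 0.65  0.34 -0.11]
th -11 [ 0.6287 -0.1772  0.174 ] shift [ 0.56  0.49 -0.1 ]
th -21 [ 0.631  -0.1838  0.174 ] shift [ 0.43  0.54 -0.09]
```

Request:
{"api": "servo_tool", "payload": {
  "deltas": [
    [[1,-0.1,0.2],0,0],
    [[0.9,-0.1,0],0,0],
    [[0.4,-0.4,0],0,0],
    [[0.5,-0.4,0],0,0],
    [[0.5,-0.3,0],0,0],
    [[0,0,0],0,0]
  ]
}}

```text
clock: 39.65
position: [0.5926, -0.1641, 0.1737]
ee_rot: [0.981, -0.175, -0.075, -0.04]
ft_force: [0.0, 0.5, -0.1]
grip_width: 0.001
```

Run:
```python
from h import *
plan(.6011,-.1584,.174,-21.5); dial(); arc(39,-21.2,6)
```

```text
clock 39.65 pos [ 0.5926 -0.1641  0.1737] yaw -20.0 tilt [-0.1322  0.1049] j7 0.30 F [ 0.   0.5 -0.1] grip 0.001
q [-0.458  0.693  1.076  1.457 -0.617  1.525  0.297] qd [ 0.02 -0.    0.01 -0.01  0.02  0.03  0.01] tau [  1.3 -61.4  23.8 -30.6   0.4   1.3  -0.1]
shift cm [ 0.6  -0.84 -0.08] turn rad tool z 0.026 target yaw -21.5
th 39 [ 0.601  -0.1585  0.174 ] shift [ 0.57 -0.87 -0.07]
th 29 [ 0.6075 -0.1591  0.174 ] shift [ 0.62 -0.17 -0.09]
th 19 [ 0.614  -0.1613  0.174 ] shift [ 0.68 -0.02 -0.11]
th 9 [ 0.62   -0.1651  0.174 ] shift [ 0.69  0.15 -0.12]
th -1 [ 0.625  -0.1705  0.174 ] shift [ 0.65  0.32 -0.12]
th -11 [ 0.6287 -0.1771  0.174 ] shift [ 0.57  0.49 -0.12]
th -21 [ 0.6309 -0.1839  0.174 ] shift [ 0.44  0.56 -0.1 ]
```

Request:
{"api": "servo_tool", "payload": {
  "deltas": [
    [[0.5,-0.6,-0.05],0,0],
    [[0.5,-0.4,-0.05],0,0],
    [[0.6,-0.2,-0.1],0,0],
    [[0.7,0,-0.1],0,0],
    [[0.7,0.1,-0.1],0,0],
    [[0,0,0],0,0]
  ]
}}

```text
clock: 40.2
position: [0.6251, -0.1594, 0.1725]
ee_rot: [0.981, -0.174, -0.081, -0.044]
ft_force: [0.2, 0.6, 0.8]
grip_width: 0.001
```

Run:
```python
from h import *
plan(.62,-.1651,.174,-21.5); spig();dial(); arc(9,-21.2,3)
im,d,W,_=cam('scene'); cv2.imwrite('pics/s9.png',cv2.resize(im[110:290,90:290],None,fx=3,fy=3,interpolation=cv2.INTER_CUBIC))
```

```text
clock 40.20 pos [ 0.6251 -0.1594  0.1725] yaw -19.8 tilt [-0.1437  0.1141] j7 0.27 F [0.2 0.6 0.8] grip 0.001
q [-0.4    0.757  1.038  1.349 -0.654  1.574  0.274] qd [-0.01 -0.   -0.01 -0.    0.    0.01 -0.  ] tau [  0.6 -67.4  23.7 -30.7  -0.1   1.5  -0. ]
shift cm [-0.31  0.7  -0.14] turn rad tool z 0.030 target yaw -21.5
th 9 [ 0.6199 -0.1651  0.174 ] shift [-0.3   0.65 -0.11]
th -1 [ 0.625  -0.1705  0.174 ] shift [ 0.65  0.33 -0.13]
th -11 [ 0.6287 -0.1771  0.174 ] shift [ 0.56  0.49 -0.13]
th -21 [ 0.6309 -0.1839  0.174 ] shift [ 0.44  0.55 -0.11]
```

View pics/s9.png

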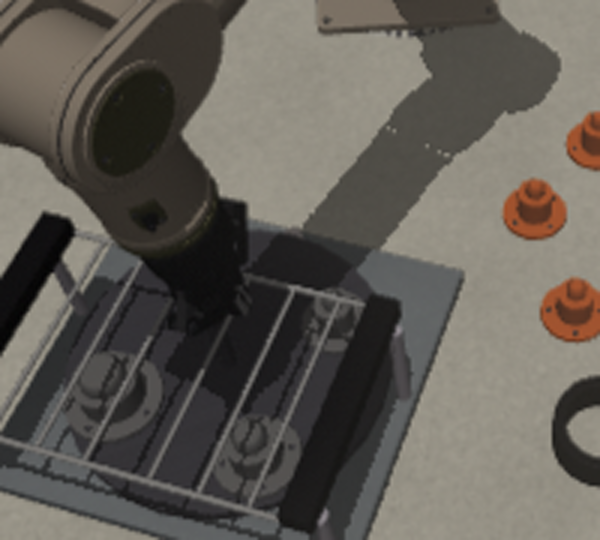

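The dial has turned about half way: small hub at (330,305), medium at (255,455), large at (105,390). I measure the dial from the hub bosses and continue.

```bash
cat >> h.py <<'E'
def bosses():
    out=[]
    for name in("scene","top"):
        im,d,W,cal=cam(name); b=(.0035,.0012) if name=="scene" else (.0,.0)
        k=(W[...,2]>.082)&(W[...,2]<.1)&(abs(np.hypot(W[...,0]-.6005-b[0],W[...,1]+.196-b[1])-.115)<.03)
        n,lab,s,_=cv2.connectedComponentsWithStats(cv2.morphologyEx(k.astype(np.uint8),cv2.MORPH_CLOSE,np.ones((3,3))))
        for i in range(1,n):
            if s[i,4]<14: continue
            v,u=np.nonzero((lab==i)&k); P=plane(u.astype(float),v.astype(float),.091,cal)[:,:2]-b
            (x,y),r=cv2.minEnclosingCircle(P.astype(np.float32))
            print(name,"n",s[i,4],"circ %.4f %.4f d %.0f ang %.1f r %.4f z %.3f"%(x,y,2000*r,np.degrees(np.arctan2(y+.196,x-.6005)),np.hypot(x-.6005,y+.196),W[v,u,2].mean()))
E
python3 - <<'E'
from h import *
bosses()
E
```

```text
scene n 27 circ 0.5683 -0.0892 d 22 ang 106.8 r 0.1115 z 0.089
scene n 172 circ 0.6337 -0.3033 d 46 ang -72.8 r 0.1124 z 0.090
scene n 106 circ 0.7094 -0.1631 d 34 ang 16.8 r 0.1138 z 0.089
top n 69 circ 0.7085 -0.1631 d 34 ang 16.9 r 0.1129 z 0.091
top n 43 circ 0.6227 -0.3119 d 42 ang -79.1 r 0.1180 z 0.090
top n 29 circ 0.5667 -0.0819 d 29 ang 106.5 r 0.1190 z 0.091
```

Run:
```python
from h import *
arc(10,-21.2,4,r=.028,z=.172)
```

```text
th 10 [ 0.6233 -0.164   0.172 ] shift [0.07 0.38 0.08]
th 2 [ 0.6275 -0.1684  0.172 ] shift [ 0.54  0.27 -0.11]
th -6 [ 0.6308 -0.1737  0.172 ] shift [ 0.49  0.38 -0.11]
th -13 [ 0.6332 -0.1796  0.172 ] shift [ 0.42  0.47 -0.1 ]
th -21 [ 0.6347 -0.1853  0.172 ] shift [ 0.33  0.48 -0.09]
```

Request:
{"api": "servo_tool", "payload": {
  "deltas": [
    [[0.05,0.4,0],0,0],
    [[0.4,0.3,-0.1],0,0],
    [[0.4,0.35,-0.1],0,0],
    [[0.3,0.3,-0.1],0,0],
    [[0.1,0.1,0],0,0],
    [[0,0,0],0,0]
  ]
}}

```text
clock: 40.95
position: [0.6295, -0.171, 0.173]
ee_rot: [0.98, -0.171, -0.084, -0.05]
ft_force: [-0.2, 1.1, 0.3]
grip_width: -0.006
```

Run:
```python
from h import *
plan(.6,-.196,.172,-21.5);bosses();arc(-10,-21.2,2,r=.028,z=.172)
```

```text
clock 40.95 pos [ 0.6295 -0.171   0.173 ] yaw -19.4 tilt [-0.1486  0.1267] j7 0.29 F [-0.2  1.1  0.3] grip -0.006
q [-0.357  0.775  1.024  1.314 -0.665  1.596  0.293] qd [ 0. -0.  0.  0. -0.  0.  0.] tau [  0.5 -68.9  23.7 -30.6   0.1   1.    0. ]
shift cm [-1.91  3.36  0.22] turn rad tool z 0.037 target yaw -21.5
scene n 30 circ 0.6016 -0.0841 d 24 ang 89.4 r 0.1119 z 0.088
scene n 173 circ 0.6016 -0.3099 d 46 ang -89.5 r 0.1139 z 0.090
scene n 103 circ 0.7148 -0.1962 d 34 ang -0.1 r 0.1143 z 0.090
top n 60 circ 0.7166 -0.1912 d 37 ang 2.4 r 0.1162 z 0.090
top n 32 circ 0.6037 -0.0832 d 28 ang 88.4 r 0.1129 z 0.090
top n 86 circ 0.5993 -0.3087 d 45 ang -90.6 r 0.1127 z 0.091
th -10 [ 0.6323 -0.1771  0.172 ] shift [ 0.47  0.5  -0.02]
th -16 [ 0.6336 -0.1815  0.172 ] shift [ 0.27  0.36 -0.08]
th -21 [ 0.6347 -0.1852  0.172 ] shift [ 0.22  0.31 -0.06]
```

Request:
{"api": "servo_tool", "payload": {
  "deltas": [
    [[0.3,0.3,0],0,0],
    [[0.25,0.3,-0.05],0,0],
    [[0.2,0.3,-0.05],0,0],
    [[0.1,0.1,0],0,0],
    [[0,0,0],0,0],
    [[0,0,0],0,0]
  ]
}}

```text
clock: 41.55
position: [0.6353, -0.1766, 0.1717]
ee_rot: [0.981, -0.167, -0.086, -0.054]
ft_force: [-1.0, 1.2, 0.3]
grip_width: -0.006
```

Run:
```python
from h import *
plan(.6,-.196,.172,-21.5);bosses();arc(-16,-21.2,1,r=.028,z=.172)
```

```text
clock 41.55 pos [ 0.6353 -0.1766  0.1717] yaw -18.9 tilt [-0.1498  0.1353] j7 0.30 F [-1.   1.2  0.3] grip -0.006
q [-0.329  0.79   1.012  1.286 -0.675  1.608  0.304] qd [-0.  0. -0. -0. -0. -0. -0.] tau [  0.9 -70.7  24.2 -30.7   0.2   0.7   0. ]
shift cm [-2.67  3.01  0.23] turn rad tool z 0.045 target yaw -21.5
scene n 167 circ 0.5876 -0.3075 d 46 ang -96.6 r 0.1122 z 0.089
scene n 36 circ 0.6150 -0.0842 d 23 ang 82.6 r 0.1128 z 0.089
scene n 110 circ 0.7135 -0.2087 d 35 ang -6.4 r 0.1137 z 0.089
top n 36 circ 0.7154 -0.2003 d 34 ang -2.2 r 0.1150 z 0.090
top n 20 circ 0.6127 -0.0806 d 20 ang 84.0 r 0.1161 z 0.090
top n 96 circ 0.5858 -0.3082 d 44 ang -97.5 r 0.1131 z 0.091
th -16 [ 0.6337 -0.1819  0.172 ] shift [ 0.02  0.55 -0.08]
th -21 [ 0.6348 -0.1851  0.172 ] shift [ 0.2   0.26 -0.06]
```

Request:
{"api": "servo_tool", "payload": {
  "deltas": [
    [[0.05,0.3,0],0,0],
    [[0.05,0.3,-0.05],0,0],
    [[0.05,0.25,-0.05],0,0],
    [[0,0,0],0,0],
    [[0,0,0],0,0]
  ]
}}

```text
clock: 42.07
position: [0.6357, -0.1797, 0.1718]
ee_rot: [0.981, -0.164, -0.086, -0.058]
ft_force: [0.7, 1.6, -0.6]
grip_width: -0.001
```

Run:
```python
from h import *
plan(.6348,-.1851,.172,-21.5);bosses()
```

```text
clock 42.07 pos [ 0.6357 -0.1797  0.1718] yaw -18.5 tilt [-0.1488  0.1421] j7 0.32 F [ 0.7  1.6 -0.6] grip -0.001
q [-0.317  0.791  1.006  1.28  -0.679  1.613  0.315] qd [ 0. -0.  0.  0. -0. -0.  0.] tau [  0.2 -71.1  23.7 -30.7  -0.    1.    0. ]
shift cm [ 0.09  0.54 -0.08] turn rad tool z 0.052 target yaw -21.5
scene n 165 circ 0.5776 -0.3056 d 47 ang -101.8 r 0.1119 z 0.090
scene n 37 circ 0.6236 -0.0863 d 21 ang 78.1 r 0.1121 z 0.089
scene n 108 circ 0.7126 -0.2195 d 35 ang -11.8 r 0.1146 z 0.090
top n 19 circ 0.7150 -0.2067 d 26 ang -5.4 r 0.1150 z 0.089
top n 25 circ 0.6233 -0.0813 d 24 ang 78.8 r 0.1169 z 0.089
top n 90 circ 0.5767 -0.3061 d 44 ang -102.2 r 0.1127 z 0.092
```

Request:
{"api": "servo_tool", "payload": {
  "deltas": [
    [[0.03,0.4,0],0,0],
    [[0,0.4,-0.05],0,0],
    [[0,0.35,-0.05],0,0],
    [[0,0.2,0],0,0],
    [[0,0,0],0,0]
  ]
}}

```text
clock: 42.58
position: [0.6359, -0.1846, 0.1719]
ee_rot: [0.982, -0.159, -0.084, -0.064]
ft_force: [-0.3, 0.2, 1.0]
grip_width: 0.004
```

Run:
```python
from h import *
plan(.6348,-.1851,.172,-21.5);bosses()
```

```text
clock 42.58 pos [ 0.6359 -0.1846  0.1719] yaw -17.8 tilt [-0.144   0.1514] j7 0.33 F [-0.3  0.2  1. ] grip 0.004
q [-0.301  0.791  1.     1.276 -0.685  1.615  0.335] qd [-0.  0. -0. -0.  0. -0. -0.] tau [  0.5 -71.3  23.6 -30.7  -0.1   0.9   0.1]
shift cm [-0.09  0.09  0.  ] turn rad tool z 0.064 target yaw -21.5
scene n 147 circ 0.5619 -0.3016 d 47 ang -110.1 r 0.1124 z 0.090
scene n 39 circ 0.6396 -0.0897 d 21 ang 69.8 r 0.1133 z 0.089
scene n 99 circ 0.7071 -0.2349 d 32 ang -20.0 r 0.1135 z 0.090
top n 23 circ 0.6375 -0.0893 d 20 ang 70.9 r 0.1129 z 0.090
top n 88 circ 0.5552 -0.3047 d 52 ang -112.6 r 0.1178 z 0.091
```

Request:
{"api": "servo_tool", "payload": {
  "deltas": [
    [[0,0.2,0],0,0],
    [[0,0.05,0],0,0],
    [[0,0,0],0,0],
    [[-0.1,-1,0],0,0],
    [[-0.2,-1,-1],0,0],
    [[-0.6,-0.6,-3],0,0],
    [[-0.7,-0.7,-4],0,0],
    [[-2.5,-0.4,-2],0,0],
    [[-3.5,0,0],0,0],
    [[-3.5,0,0],0,0],
    [[-3,0,0],0,0],
    [[0,0,0],0,0]
  ]
}}

```text
clock: 43.68
position: [0.5261, -0.1205, 0.3077]
ee_rot: [0.982, -0.16, -0.085, -0.061]
ft_force: [-0.3, 0.4, 1.0]
grip_width: -0.0
```

Run:
```python
from h import *
plan(.5,-.1,.26,-21.5);bosses();im,W=dial()
im,d,W,_=cam('scene'); cv2.imwrite('pics/s10.png',cv2.resize(im[110:290,90:290],None,fx=3,fy=3,interpolation=cv2.INTER_CUBIC))
```

```text
clock 43.68 pos [ 0.5261 -0.1205  0.3077] yaw -18.0 tilt [-0.1474  0.1476] j7 0.21 F [-0.3  0.4  1. ] grip -0.000
q [-0.644  0.443  1.191  1.462 -0.463  1.714  0.212] qd [ 0.03  0.03 -0.02 -0.06 -0.04 -0.    0.01] tau [ -3.3 -43.9  15.1 -34.6   0.4   0.9  -0.3]
shift cm [-2.17 -0.64  5.35] turn rad tool z 0.061 target yaw -21.5
scene n 161 circ 0.5622 -0.3013 d 48 ang -110.0 r 0.1121 z 0.090
scene n 38 circ 0.6423 -0.0914 d 24 ang 68.2 r 0.1126 z 0.089
scene n 103 circ 0.7067 -0.2352 d 35 ang -20.3 r 0.1132 z 0.090
top n 67 circ 0.7062 -0.2355 d 34 ang -20.5 r 0.1128 z 0.091
top n 32 circ 0.6377 -0.0936 d 27 ang 70.0 r 0.1090 z 0.090
```

View pics/s10.png

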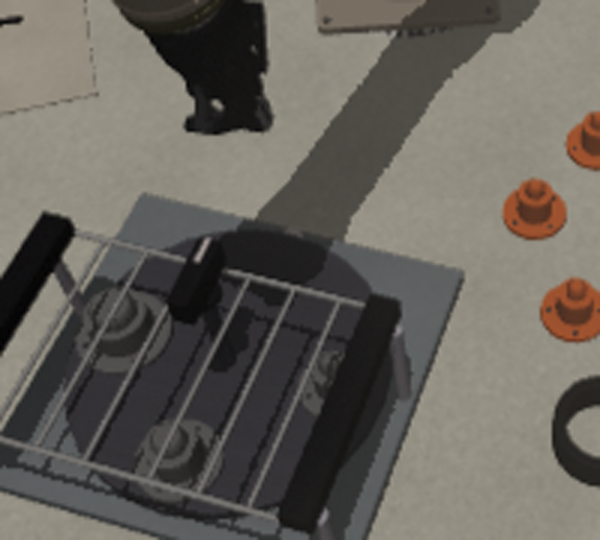

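Request:
{"api": "servo_tool", "payload": {
  "deltas": [
    [[-1,-3,0.3],0,0],
    [[-1,-3.5,0.3],0,0],
    [[-1,-3.5,0.3],0,0],
    [[-1,-3.5,0.3],0,0],
    [[0,-2,0],0,0],
    [[0,0,0],0,0]
  ]
}}

```text
clock: 44.38
position: [0.5458, 0.0405, 0.3134]
ee_rot: [0.981, -0.166, -0.085, -0.055]
ft_force: [0.7, 0.1, -1.2]
grip_width: 0.001
```

Run:
```python
from h import *
plan(.5,.05,.26,-21.5);bosses();im,W=dial()
z=W[...,2];hsv=cv2.cvtColor(im,cv2.COLOR_BGR2HSV)
box=np.zeros(z.shape,bool);box[95:245,250:400]=1
l=box&(z>.16)&(z<.182);n,lab,s,c=cv2.connectedComponentsWithStats(l.astype(np.uint8))
for i in range(1,n):
    if s[i,4]>200:
        vx=cv2.fitLine(W[lab==i][:,:2].astype(np.float32),cv2.DIST_L2,0,.01,.01).ravel();print("bar ang",np.degrees(np.arctan2(vx[1],vx[0])))
k=(np.hypot(W[...,0]-.6,W[...,1]+.196)<.05)&(z>.185)&(z<.205)
vx=cv2.fitLine(W[k][:,:2].astype(np.float32),cv2.DIST_L2,0,.01,.01).ravel();print("knob fit",np.degrees(np.arctan2(vx[1],vx[0])),k.sum())
hubs(W,im)
```

```text
clock 44.38 pos [0.5458 0.0405 0.3134] yaw -18.8 tilt [-0.1486  0.136 ] j7 -0.09 F [ 0.7  0.1 -1.2] grip 0.001
q [-0.936  0.427  1.197  1.464 -0.492  1.697 -0.088] qd [-0.01  0.01  0.01  0.01  0.02  0.    0.01] tau [  1.4 -44.8  17.4 -36.   -0.4   1.   -0.6]
shift cm [-3.58  1.07  6.04] turn rad tool z 0.047 target yaw -21.5
scene n 163 circ 0.5622 -0.3013 d 48 ang -110.0 r 0.1121 z 0.090
scene n 36 circ 0.6415 -0.0922 d 21 ang 68.5 r 0.1116 z 0.089
scene n 101 circ 0.7071 -0.2366 d 33 ang -20.8 r 0.1140 z 0.090
top n 73 circ 0.7018 -0.2320 d 43 ang -19.6 r 0.1075 z 0.091
top n 124 circ 0.5610 -0.3008 d 45 ang -110.7 r 0.1120 z 0.091
knob 160 ((0.6001356840133667, -0.19596408307552338), (0.023124409839510918, 0.07399354130029678), 70.60267639160156)
bar ang -21.722343
bar ang -21.22746
knob fit -19.998888 160
[33, 113, 70, 68, 1596] sat 28 zmax 0.075 all ([0.6991, 0.7312], 264) top ([0.6801, 0.7215], 203) top mean [0.6757 0.7171] rim None
[299, 119, 10, 10, 65] sat 16 zmax 0.029 all ([0.7982, -0.1356], 41) top None top mean None rim None
[312, 119, 22, 59, 355] sat 14 zmax 0.072 all 
[... 1429 characters left out ...]
.5532, 0.1547], 88) top ([0.5532, 0.1579], 37) top mean [0.5531 0.1588] rim ([0.5538, 0.1592], 38)
[220, 214, 24, 22, 298] sat 198 zmax 0.059 all ([0.4169, 0.1298], 95) top ([0.4207, 0.1335], 37) top mean [0.421  0.1309] rim ([0.4201, 0.1297], 38)
[135, 217, 23, 25, 302] sat 189 zmax 0.06 all ([0.3991, 0.4397], 103) top ([0.3957, 0.4385], 33) top mean [0.3958 0.4377] rim ([0.396, 0.4381], 38)
[195, 238, 30, 23, 317] sat 191 zmax 0.06 all ([0.3278, 0.2037], 118) top ([0.3269, 0.2136], 36) top mean [0.3292 0.2116] rim ([0.3282, 0.2123], 37)
[477, 246, 35, 38, 773] sat 44 zmax 0.075 all ([0.2854, -0.8651], 159) top ([0.2917, -0.8564], 134) top mean [ 0.2957 -0.8352] rim ([0.2888, -0.8618], 145)
```

The hubs are home: boss tops read 0.089–0.091 against an expected 0.091. The knob is about 1.5° short of the loading direction, so I give it one small corrective push.

Request:
{"api": "servo_tool", "payload": {
  "deltas": [
    [[3,2.2,0],0,0],
    [[3.2,2.6,0],0,0],
    [[3.2,2.6,0.3],0,0],
    [[3.2,2.6,0.3],0,0],
    [[2,2.6,0.3],0,0],
    [[0,2,0],0,0],
    [[0,0,0],0,0]
  ]
}}

```text
clock: 45.12
position: [0.6313, -0.1618, 0.2605]
ee_rot: [0.98, -0.17, -0.087, -0.053]
ft_force: [-0.8, -0.4, 0.2]
grip_width: 0.001
```

Run:
```python
from h import *
plan(.637,-.168,.172,-21.5);plan(.637,-.160,.235,-21.5)
```

```text
clock 45.12 pos [ 0.6313 -0.1618  0.2605] yaw -19.3 tilt [-0.1533  0.1336] j7 0.24 F [-0.8 -0.4  0.2] grip 0.001
q [-0.346  0.723  1.05   1.185 -0.638  1.75   0.241] qd [ 0.06  0.06 -0.02 -0.05 -0.03  0.   -0.01] tau [ -4.5 -64.8  18.1 -32.9  -0.7   0.9   0.6]
shift cm [2.41 1.04 8.49] turn rad tool z 0.038 target yaw -21.5
clock 45.12 pos [ 0.6313 -0.1618  0.2605] yaw -19.3 tilt [-0.1533  0.1336] j7 0.24 F [-0.8 -0.4  0.2] grip 0.001
q [-0.346  0.723  1.05   1.185 -0.638  1.75   0.241] qd [ 0.06  0.06 -0.02 -0.05 -0.03  0.   -0.01] tau [ -4.5 -64.8  18.1 -32.9  -0.7   0.9   0.6]
shift cm [ 0.95 -0.18  2.43] turn rad tool z 0.038 target yaw -21.5
```

Request:
{"api": "servo_tool", "payload": {
  "deltas": [
    [[0.6,0,2],0,0],
    [[0.6,0.1,2.5],0,0],
    [[0.5,0.1,2],0,0],
    [[0.3,0,1],0,0],
    [[0,0,0],0,0],
    [[0,0,0],0,0]
  ]
}}

```text
clock: 45.62
position: [0.6339, -0.1753, 0.181]
ee_rot: [0.978, -0.181, -0.087, -0.051]
ft_force: [-0.4, -0.4, 1.5]
grip_width: -0.002
```

Run:
```python
from h import *
plan(.636,-.1855,.172,-21.5)
```

```text
clock 45.62 pos [ 0.6339 -0.1753  0.181 ] yaw -20.6 tilt [-0.1517  0.1308] j7 0.27 F [-0.4 -0.4  1.5] grip -0.002
q [-0.338  0.783  1.023  1.281 -0.67   1.622  0.272] qd [ 0.01  0.01  0.    0.   -0.   -0.    0.  ] tau [ -0.2 -68.6  22.6 -29.7  -0.1   0.9   0. ]
shift cm [0.72 0.93 0.71] turn rad tool z 0.016 target yaw -21.5
```

Request:
{"api": "servo_tool", "payload": {
  "deltas": [
    [[0.5,0.5,0.4],0,0],
    [[0.2,0.3,0.2],0,0],
    [[0,0.1,0],0,0],
    [[0,0,0],0,0]
  ]
}}

```text
clock: 45.95
position: [0.6374, -0.1867, 0.1759]
ee_rot: [0.979, -0.181, -0.085, -0.051]
ft_force: [-0.4, 1.4, -0.4]
grip_width: 0.001
```

Run:
```python
from h import *
plan(.636,-.186,.172,-21.5);bosses()
```

```text
clock 45.95 pos [ 0.6374 -0.1867  0.1759] yaw -20.5 tilt [-0.1482  0.1304] j7 0.29 F [-0.4  1.4 -0.4] grip 0.001
q [-0.312  0.797  1.016  1.266 -0.677  1.618  0.285] qd [ 0.01 -0.    0.   -0.01  0.    0.   -0.  ] tau [  1.7 -71.9  25.1 -30.5   0.5   0.7   0.1]
shift cm [-0.08  0.01  0.41] turn rad tool z 0.017 target yaw -21.5
scene n 145 circ 0.5623 -0.3013 d 48 ang -110.0 r 0.1120 z 0.089
scene n 38 circ 0.6423 -0.0914 d 24 ang 68.2 r 0.1126 z 0.089
scene n 102 circ 0.7074 -0.2367 d 33 ang -20.9 r 0.1144 z 0.090
top n 27 circ 0.6411 -0.0864 d 25 ang 69.7 r 0.1168 z 0.088
top n 102 circ 0.5567 -0.3052 d 47 ang -111.9 r 0.1176 z 0.091
```

Request:
{"api": "servo_tool", "payload": {
  "deltas": [
    [[0,0.2,0],0,0],
    [[0,0.15,0],0,0],
    [[0,0,0],0,0]
  ]
}}

```text
clock: 46.3
position: [0.6376, -0.1866, 0.1762]
ee_rot: [0.979, -0.178, -0.085, -0.053]
ft_force: [-0.7, -0.9, -0.2]
grip_width: -0.001
```

Run:
```python
from h import *
plan(.636,-.186,.172,-21.5);bosses()
```

```text
clock 46.30 pos [ 0.6376 -0.1866  0.1762] yaw -20.2 tilt [-0.1467  0.1334] j7 0.29 F [-0.7 -0.9 -0.2] grip -0.001
q [-0.31   0.796  1.014  1.266 -0.678  1.619  0.29 ] qd [-0.01 -0.   -0.   -0.    0.    0.   -0.  ] tau [ -0.1 -71.5  23.5 -30.6  -0.2   1.1   0. ]
shift cm [-0.09  0.03  0.44] turn rad tool z 0.022 target yaw -21.5
scene n 139 circ 0.5606 -0.3009 d 48 ang -110.8 r 0.1122 z 0.090
scene n 37 circ 0.6419 -0.0908 d 21 ang 68.5 r 0.1131 z 0.089
scene n 105 circ 0.7073 -0.2367 d 35 ang -20.9 r 0.1143 z 0.089
top n 30 circ 0.6447 -0.0864 d 34 ang 68.1 r 0.1182 z 0.090
top n 101 circ 0.5587 -0.3047 d 48 ang -111.0 r 0.1165 z 0.092
```

Request:
{"api": "servo_tool", "payload": {
  "deltas": [
    [[0,0.3,0],0,0],
    [[0,0.2,0],0,0],
    [[0,0,0],0,0],
    [[-0.1,-1,0],0,0],
    [[-0.2,-1,-1],0,0],
    [[-0.6,-0.6,-3],0,0],
    [[-0.7,-0.7,-4],0,0],
    [[-2.5,-0.4,-2],0,0],
    [[-3,-1.5,0],0,0],
    [[-3,-2.5,0],0,0],
    [[-3,-2.5,0],0,0],
    [[0,-2,0],0,0]
  ]
}}

```text
clock: 47.4
position: [0.5707, -0.0418, 0.3178]
ee_rot: [0.978, -0.182, -0.084, -0.052]
ft_force: [0.7, -0.3, 0.5]
grip_width: 0.001
```

Request:
{"api": "servo_tool", "payload": {
  "deltas": [
    [[0,-3,0],0,0],
    [[0,-3,0],0,0],
    [[0,-2,0],0,0],
    [[0,0,0],0,0],
    [[0,0,0],0,0]
  ]
}}

```text
clock: 47.82
position: [0.6001, 0.0456, 0.3307]
ee_rot: [0.979, -0.177, -0.082, -0.054]
ft_force: [-0.3, -1.2, -0.3]
grip_width: -0.001
```

Run:
```python
from h import *
plan(.5,.05,.26,-21.5);bosses();A=[]
for i in range(3):
    im,d,W,_=cam("top");z=W[...,2]
    k=(np.hypot(W[...,0]-.6,W[...,1]+.196)<.05)&(z>.185)&(z<.205)
    vx=cv2.fitLine(W[k][:,:2].astype(np.float32),cv2.DIST_L2,0,.01,.01).ravel();A.append(np.degrees(np.arctan(vx[1]/vx[0])))
print("knob fit",A,k.sum())
```

```text
clock 47.82 pos [0.6001 0.0456 0.3307] yaw -20.0 tilt [-0.1409  0.1337] j7 -0.10 F [-0.3 -1.2 -0.3] grip -0.001
q [-0.783  0.553  1.137  1.279 -0.591  1.776 -0.097] qd [-0.03  0.01 -0.01 -0.03 -0.01  0.01 -0.02] tau [ -2.5 -53.4  16.5 -35.3  -0.9   0.9  -0.1]
shift cm [-8.13  3.68  8.4 ] turn rad tool z 0.026 target yaw -21.5
scene n 158 circ 0.5568 -0.2997 d 46 ang -112.9 r 0.1125 z 0.090
scene n 39 circ 0.6454 -0.0928 d 22 ang 66.5 r 0.1125 z 0.088
scene n 102 circ 0.7055 -0.2404 d 34 ang -22.9 r 0.1140 z 0.090
top n 73 circ 0.7014 -0.2352 d 41 ang -21.2 r 0.1082 z 0.090
top n 118 circ 0.5519 -0.2999 d 50 ang -115.1 r 0.1147 z 0.091
knob fit [np.float32(-22.461393), np.float32(-22.547365), np.float32(-22.711048)] 155
```

The knob now reads -22.6° against the jig's -21.2 to -21.7°, so it is within about 1°. Everything is clear of the arm, so I hand in.

```bash
python3 -c "
from h import *
print(order.hand_in())"
```

```text
the job is handed in; nothing more can be done
None
```

The three grey hubs on the bench (one large, one medium, one small) are on their spigots, and the dial's blank place is at the loading point. I handed the job in at about 48 s.

- **Seating:** Each hub was pressed home with a 17–28 N reaction. The last boss-top heights read 0.088–0.091 m, against 0.091 m when fully seated. That agrees to within the camera noise.
- **Small hub:** It was knocked about 4 cm aside during the run. I found it again in the images before picking it.
- **Dial:** The knob's last reading was about -22.6°, and the jig direction measured -21.2° to -21.7°. The blank place is therefore off by about 1°, or 2 mm. Dial angles taken from the hub bosses scattered by up to 4° either side.
- **Last turn not gripped:** The tool's tilt had drifted to about 8° and joint 3 was near its range limit. I pushed one end of the knob with shut fingers for that turn instead of gripping it.
- **Bystanders:** I steered clear of the tape, bottle and screwdriver. In a top-camera reading shortly before hand-in they had not moved.

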